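# Put the oil bottles away in the revolving cabinet

### The job

Put the long-necked oil bottles that stand on the bench (three or four) away in the round revolving cabinet, each in a bay of its own: turn the turntable by its top handle until an empty bay clicks into place at the window, then lean the bottle to get it in foot first over the sill and under the deck, and right it so that it stands on the bay's floor with its neck up through the slot. When all of them are in, turn the turntable back to its closed stop, blank panel across the window, and leave the other things on the bench where they are.

Things in the scene. Friction and masses are not known exactly. Their poses are not given: they have to be found in the camera images.
- cabinet: Fixed round housing of the revolving bottle cabinet, a low sheet-metal drum 348 mm across; it does not move. Origin on its turning axis at bench level, z up. Its one window, 76 degrees wide, is centred on its own -x direction. Elsewhere its wall (165 to 169 mm from the axis) rises to 168 mm above the bench.
- sill (a point): Middle of the top edge of the low sill that runs across the window, 167 mm from the turning axis along the cabinet's -x, 64 mm above the bench; the sheet is 4 mm thick with a bead 1.5 mm proud. The bay floor behind it lies 30 mm lower.
- carousel (a joint): Turntable angle, rad, growing anticlockwise seen from above; no end stops, starts anywhere from 0 to 6.28. Floor, partitions, deck and handle turn together. Five spring stops 1.257 rad apart: 0 (closed: blank panel in the window), 1.257, 2.513, 3.770, 5.027 (bay 1, 2, 3, 4 square in the window). Let go within 0.5 rad of a stop it snaps home; 0.3 N m turns it past a stop.
- blank (a point): Middle of the blank closing panel of the turntable's bay-less fifth sector, 157 mm from the turning axis; it turns with the turntable and is centred behind the sill in the window at the closed stop.
- deck (a point): Point on the turning axis at the underside of the deck, 160 mm above the bench. The deck, 6 mm thick, roofs the bays and ends 135 mm from the axis. In it each bay has a slot for the bottle's neck, 36 mm wide, open at the deck's edge and running in along the middle of the bay to 85 mm from the axis.
- handle (a point): Centre of the T-handle on top of the turntable, on the turning axis, 204 mm above the bench: a black bar 80 mm long (along this point's x axis, which turns with the turntable), 16 mm thick, 36 mm high, with 20 mm of air between it and the deck.
- bay1 (a point): Middle of the floor of bay 1, where a bottle's foot stands: 105 mm from the axis, 34 mm above the bench, turning with the turntable. A compartment between two partitions (120 mm apart here), 126 mm from floor to deck, open outwards. A bottle's body is too tall to pass sill and deck upright: it must lean, neck outwards, 25 to 35 degrees.
- bay2 (a point): The same for bay 2, the next bay: clockwise from bay 1, seen from above.
- bay3 (a point): The same for bay 3, the next bay: clockwise from bay 2, seen from above.
- bay4 (a point): The same for bay 4, the next bay: clockwise from bay 3, seen from above.
- bottle1_mid (a point): Point on the axis of a long-necked oil bottle, half-way up (100 mm above its foot), z along the bottle towards the neck. White round body 56 mm across and 105 mm high, then a straight black neck 22 mm across up to 200 mm; flat foot; part full, about 0.18 kg, most of it in the lowest 45 mm. May be absent.
- bottle2_mid (a point): Point on the axis of a long-necked oil bottle, half-way up (100 mm above its foot), z along the bottle towards the neck. White round body 56 mm across and 105 mm high, then a straight black neck 22 mm across up to 200 mm; flat foot; part full, about 0.18 kg, most of it in the lowest 45 mm. May be absent.
- bottle3_mid (a point): Point on the axis of a long-necked oil bottle, half-way up (100 mm above its foot), z along the bottle towards the neck. White round body 56 mm across and 105 mm high, then a straight black neck 22 mm across up to 200 mm; flat foot; part full, about 0.18 kg, most of it in the lowest 45 mm. May be absent.
- bottle4_mid (a point): Point on the axis of a long-necked oil bottle, half-way up (100 mm above its foot), z along the bottle towards the neck. White round body 56 mm across and 105 mm high, then a straight black neck 22 mm across up to 200 mm; flat foot; part full, about 0.18 kg, most of it in the lowest 45 mm. May be absent.
- spray_can: Bystander, not part of the job: an aerosol can, 66 mm across, 190 mm high. Origin at the centre of its underside.
- screw_jar: Bystander, not part of the job: a squat screw-top jar, 68 mm across, 80 mm high. Origin at the centre of its underside.
- tape_measure: Bystander, not part of the job: a tape measure standing on edge, 70 x 38 x 66 mm. Origin at the centre of its underside.
- screwdriver: Bystander, not part of the job: a screwdriver lying on the bench, about 20 cm long. Origin under its middle, x along it.
- screw_box: Bystander, not part of the job: a carton of screws, 100 x 65 x 45 mm. Origin at the centre of its underside.
- offcut: Bystander, not part of the job: a wood offcut, 160 x 45 x 19 mm. Origin at the centre of its underside.

How it is judged:
At the end, for the whole second after the job is handed in: Every bottle present stands upright (within 0.12 rad) on the turntable floor in a bay of its own, 70 to 150 mm (its middle) from the turning axis, foot within 8 mm of the floor's height, and the turntable rests at its closed stop (within 0.12 rad) (angle between each of bottle1_mid, bottle2_mid, bottle3_mid, bottle4_mid's own z axis and vertical below 0.12 rad and horizontal distance between bottle1_mid and cabinet between 0.07 and 0.15 m and z of bottle1_mid in the frame of cabinet between 0.126 and 0.142 m and horizontal distance between bottle2_mid and cabinet between 0.07 and 0.15 m and z of bottle2_mid in the frame of cabinet between 0.126 and 0.142 m and horizontal distance between bottle3_mid and cabinet between 0.07 and 0.15 m and z of bottle3_mid in the frame of cabinet between 0.126 and 0.142 m and horizontal distance between bottle4_mid and cabinet between 0.07 and 0.15 m and z of bottle4_mid in the frame of cabinet between 0.126 and 0.142 m and horizontal distance between each of bottle2_mid, bottle3_mid, bottle4_mid and bottle1_mid above 0.08 m and horizontal distance between each of bottle3_mid, bottle4_mid and bottle2_mid above 0.08 m and horizontal distance between bottle4_mid and bottle3_mid above 0.08 m and x of blank in the frame of cabinet below -0.1 m and y of blank in the frame of cabinet between -0.019 and 0.019 m and velocity of joint carousel between -0.05 and 0.05 rad/s); the robot touches nothing.
It fails at once if a bystander on the bench is shoved more than 8 cm from its place (distance of any of spray_can, screw_jar, tape_measure, screwdriver, screw_box, offcut from where it was at the start of the episode above 0.08 m).
It fails at once if the aerosol can or the jar is knocked over (angle between any of spray_can, screw_jar's own z axis and vertical above 0.8 rad).
Of bottle1, bottle2, bottle3, bottle4 only 3 to 4 are there at a start; the rules pass over those that are not, and their reading is None.
At some moment in a run one of bottle1, bottle2, bottle3, bottle4 may be knocked a few centimetres aside while the robot is not near it.
It also fails if it takes over 210 s, if anything falls off the work surface, if the arm or the gripper's body presses on something with over 40 N, if the wrist force passes 120 N, or if a joint passes its speed limit or range.

### The arm

A 7-joint arm with a two-finger parallel gripper is mounted at the origin on the work surface. World frame = base frame: x ahead of the robot, y to its left, z up, the work surface at z = 0. Lengths are in m, angles in rad, forces in N, time in s.
With the tool pointing down it reaches from about 0.4 to 0.9 m from the base axis. Payload 5.5 kg.
Tool frame: the origin (TCP) lies between the finger pads; the fingertips stand 22 mm ahead of it and the grasp point (between the pads) lies 3 mm ahead of it; z points along the fingers, y is the line along which they close (so a half turn about z gives the same grasp; the last joint's range is limited). The gripper opens to 92 mm and grips with 3 to 60 N. Pads are 19 mm wide; open, the fingers measure 130 mm over their backs; the gripper's body (75 mm by 190 mm) begins 47 mm behind the grasp point.
Start: joints at [-0.924, 0.501, -0.427, 1.55, 0.221, 1.138, -0.21], TCP at [0.243, 0.603, 0.249] pointing down, gripper open.
Joint ranges: [-2.88, 2.88], [-0.31, 2.03], [-1.54, 1.56], [0.2, 2.42], [-1.41, 4.55], [0.19, 2.02], [-2.57, 2.57]. Speed limits (rad/s): [2.57, 2.57, 3.14, 3.14, 3.14, 3.14, 3.14].

### API

Orientations are given as a rotation vector (axis times angle).
In Python, from workcell import state, cams, ticket gives the robot as it stands.
- The arm moves only by the tool step_arm, never from a script. Its argument "deltas" is a list of rows, each an object of numbers: "dx", "dy", "dz": the shift along the tool's x, y, z scaled (see below); "spin": the turn about the tool's z scaled (see below). In form: [{"dx": .., "dy": .., "dz": .., "spin": ..}, ...]. A call has 1 to 12 rows; each row is the pose to reach, as a shift and turn from the pose commanded when the call began, along the tool's axes at that moment, turning the shorter way round; what a row does not reach only later rows make up. The controller multiplies each number of a shift by 300 mm and each number of a turn by 180 degrees. A row lasts 1/10 s, in which the tool goes at most 50 mm and 8.59 degrees, less where a joint would pass 70% of its speed; a pose out of reach is approached as far as the arm can. A call with a number of a shift or a turn outside -1 to 1 is refused whole. A call with a gripper value outside its range is refused whole. "hand" is the opening, from 0 (shut) to 1 (fully open), set as the call begins (left out, the last holds). The fingers move at their own pace and stop on an object; "force" is the grip in N (left out, the last holds). Time passes only in rows, so rows that repeat a pose let the fingers close. It gives the time, the measured TCP pose, the force, the opening and the grip force at its end, in the units of the state.
- state(): the state, without advancing time (a new reading comes with each control period).
- cams.grab_frame(name): name is "scene" or "top" or "wrist"; returns a dict with "color" (420x560x3 uint8, red, green, blue), "fx", "fy", "cx", "cy" (pixels), "origin" and "attitude" of the camera in the world. Camera axes: x right, y down, z forward; pixel columns grow to the right and rows downward; lengths in m; the calibration is good to about 2 mm. A picture is of the moment at which its call begins. There is no depth.
- ticket.finish_job(): hands the job in; it is judged then, once.
The state is a dict: "clock": time; "q": joint angles; "joint_vel": joint speeds; "effort": joint torques, N m; "tcp_pos": TCP position; "orientation": TCP orientation; "force": force on the tool from outside, world axes, zero at the start; "wrist_torque": the same for the moment, N m; "gripper_width": opening from 0.0 (shut) to 1.0 (fully open); "grasp_force": force on a finger pad.
Only numpy, scipy, OpenCV 4.12 (cv2) and the standard library are available. Lean on these libraries where they do the work, as an engineer would, in place of code of your own. Each camera call takes 0.05 s, during which the arm holds its last target. There are 200 camera calls.

## Working session

There is one attempt and no reset: what is moved stays moved. The work goes in short steps, Python scripts to look and compute and a tool call to move; the robot and the scene stay as the last step left them, time stands still between calls to the robot, and variables do not carry over. Pictures are saved under pics/ and viewed, at most 14 in all, crops included, and the job is handed in when it is done.

Besides the shell and the picture viewer there is one more tool, called after ">>>" as name([rows], argument=value, ...), one row to a line, values as JSON. step_arm: Moves the arm, as the interface text tells. Its arguments: {"type":"object","properties":{"deltas":{"type":"array","items":{"type":"object","properties":{"dx":{"type":"number"},"dy":{"type":"number"},"dz":{"type":"number"},"spin":{"type":"number"}}}},"hand":{"type":"number"},"force":{"type":"number"}},"required":["deltas"]}

```bash
mkdir -p pics; ls; cat > h.py <<'E'
import numpy as np, cv2
from scipy.spatial.transform import Rotation as R
from workcell import state, cams, ticket
def Rm(a):
    a=np.array(a,float)
    return a if a.shape==(3,3) else (R.from_rotvec(a).as_matrix() if a.size==3 else R.from_quat(a).as_matrix())
def grab(n,save=None):
    f=cams.grab_frame(n)
    if save: cv2.imwrite('pics/'+save,f['color'][:,:,::-1])
    return f
def ray(f,u,v):
    d=Rm(f['attitude'])@np.array([(u-f['cx'])/f['fx'],(v-f['cy'])/f['fy'],1.])
    return np.array(f['origin'],float),d
def at(f,u,v,z):
    o,d=ray(f,u,v); return o+d*(z-o[2])/d[2]
def proj(f,p):
    c=Rm(f['attitude']).T@(np.array(p)-np.array(f['origin'])); return c[0]/c[2]*f['fx']+f['cx'],c[1]/c[2]*f['fy']+f['cy']
E
python3 - <<'E'
from h import *
s=state(); print(s)
for n in('top','scene'):
    f=grab(n,n+'0.png'); print(n,f['origin'],f['attitude'],f['fx'])
E
```

```text
pics
{'clock': 0.0, 'q': array([-0.92381096,  0.50183185, -0.42676985,  1.55143084,  0.22079158,
        1.13830272, -0.21032425]), 'joint_vel': array([ 0.00093791, -0.00155624, -0.00023875, -0.00131249, -0.00126808,
        0.00044882,  0.00101405]), 'effort': array([ 7.48233069e-04, -5.66597092e+01, -5.81594512e+00, -2.79100156e+01,
       -6.85604895e-02,  3.09279759e-02,  2.11938468e-04]), 'tcp_pos': array([0.24319126, 0.60209125, 0.24769443]), 'orientation': array([-5.99067170e-01, -3.08351051e+00,  2.94187861e-03]), 'force': array([-0.91053614, -0.50931591, -0.63158471]), 'wrist_torque': array([ 0.02443261, -0.00445814, -0.02605054]), 'grasp_force': 0.0, 'gripper_width': 0.9964020502987159}
top [ 0.39415419 -0.04002714  1.47829184] [-2.17654307  2.14803941 -0.1241464 ] 434.085674525352
scene [ 0.07909161 -0.12664331  1.57568603] [-2.19371391  1.87344397 -0.30987703] 526.8215127047087
```

View pics/top0.png

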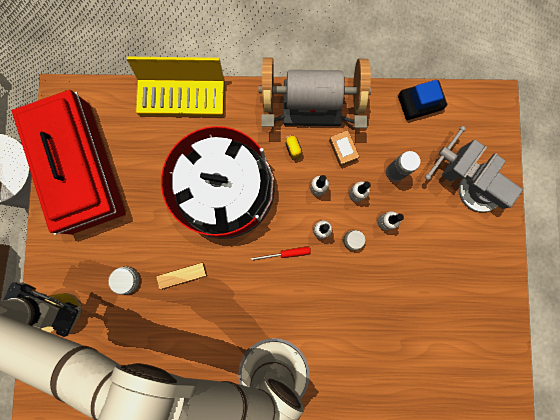

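View pics/scene0.png

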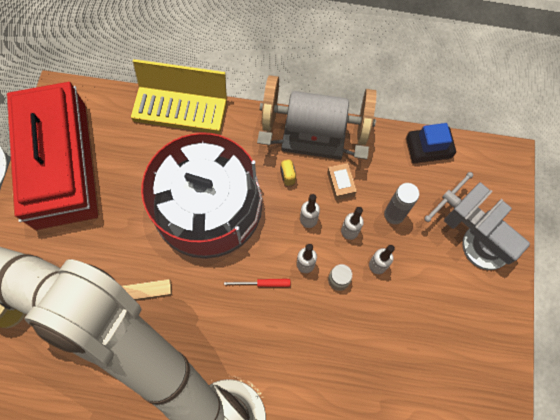

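```bash
python3 - <<'E'
from h import *
f=grab('top'); c=f['color']; g=cv2.cvtColor(c,cv2.COLOR_RGB2HSV)
a=cv2.resize(c[115:250,150:285],None,fx=4,fy=4,interpolation=cv2.INTER_CUBIC)
a2=cv2.resize(c[165:255,300:420],None,fx=2.1,fy=2.1,interpolation=cv2.INTER_CUBIC)
im=np.zeros((540,800,3),np.uint8); im[:,:540]=a; im[:a2.shape[0],545:545+a2.shape[1]]=a2
cv2.imwrite('pics/crop1.png',im[:,:,::-1])
# red rim
red=((g[...,0]<8)|(g[...,0]>172))&(g[...,1]>150)&(g[...,2]>50); red[:,:155]=0; red[:,285:]=0; red[:115]=0; red[245:]=0
wh=((g[...,1]<50)&(g[...,2]>190)).astype(np.uint8); wh[:,:155]=0; wh[:,280:]=0; wh[:120]=0;wh[245:]=0
wh=cv2.morphologyEx(wh,cv2.MORPH_CLOSE,np.ones((3,3)))
n,l,st,ce=cv2.connectedComponentsWithStats(wh); k=1+np.argmax(st[1:,4])
cn,_=cv2.findContours((l==k).astype(np.uint8),cv2.RETR_EXTERNAL,cv2.CHAIN_APPROX_NONE)
h=cv2.convexHull(np.vstack(cn)); P=np.array([at(f,*p[0],.166)[:2] for p in h])
def fitc(P):
    A=np.c_[2*P,np.ones(len(P))]; s=np.linalg.lstsq(A,(P**2).sum(1),rcond=None)[0]; return s[:2],np.sqrt(s[2]+s[:2]@s[:2])
print('deck',fitc(P))
C=fitc(P)[0]
v,u=np.nonzero(red); Q=np.array([at(f,a,b,.168)[:2] for a,b in zip(u,v)])-C
r=np.hypot(*Q.T); an=np.degrees(np.arctan2(Q[:,1],Q[:,0]))
for lo in range(-180,180,10):
    m=(an>=lo)&(an<lo+10); print(lo,m.sum(),np.round(np.percentile(r[m],[2,98]),3) if m.any() else '')
E
```

```text
deck (array([0.61574442, 0.18178193]), np.float64(0.13483421942255383))
-180 30 [0.163 0.172]
-170 38 [0.164 0.177]
-160 46 [0.165 0.18 ]
-150 50 [0.165 0.182]
-140 40 [0.165 0.183]
-130 1 [0.183 0.183]
-120 0 
-110 0 
-100 0 
-90 2 [0.172 0.176]
-80 1 [0.169 0.169]
-70 4 [0.156 0.167]
-60 23 [0.152 0.17 ]
-50 54 [0.147 0.171]
-40 71 [0.142 0.17 ]
-30 83 [0.138 0.17 ]
-20 80 [0.138 0.17 ]
-10 81 [0.14 0.17]
0 73 [0.14 0.17]
10 77 [0.14  0.169]
20 79 [0.14  0.169]
30 86 [0.131 0.169]
40 120 [0.12  0.169]
50 72 [0.137 0.168]
60 70 [0.14  0.168]
70 65 [0.14  0.167]
80 74 [0.139 0.168]
90 70 [0.139 0.167]
100 76 [0.139 0.168]
110 83 [0.136 0.168]
120 72 [0.14  0.168]
130 60 [0.145 0.168]
140 37 [0.152 0.168]
150 32 [0.155 0.169]
160 22 [0.163 0.17 ]
170 20 [0.164 0.17 ]
```

View pics/crop1.png

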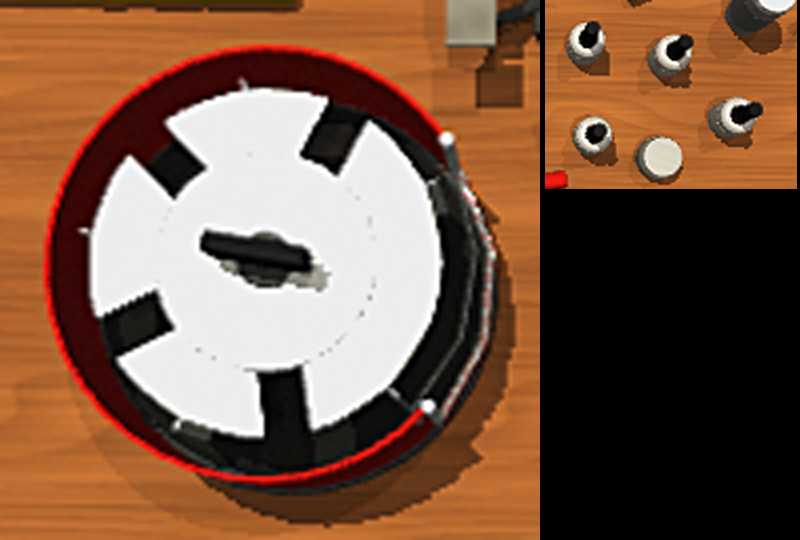

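```bash
python3 - <<'E'
from h import *
f=grab('top'); C=np.array([.6157,.1818])
def cr(u,v,z): return at(f,150+(u-1.5)/4,115+(v-1.5)/4,z)[:2]
for n,p,z in [('postA',(447,138),.17),('postB',(428,407),.17),('s1',(335,135),.166),('s2',(175,168),.166),('s3',(137,322),.166),('s4',(283,400),.166),('h1',(205,240),.222),('h2',(305,258),.222)]:
    w=cr(*p,z); d=w-C; print(n,w.round(4),np.hypot(*d).round(4),np.degrees(np.arctan2(d[1],d[0])).round(1))
# bottles: white bodies + black neck tops
def cb(u,v,z): return at(f,300+(u-545)/2.1,165+v/2.1,z).round(3)
for p in [(594,30),(686,42),(757,108),(597,131)]: print('neck top',cb(*p,.2)[:2])
for p in [(583,45),(668,56),(732,120),(592,137)]: print('body',cb(*p,.105)[:2])
g2=grab('scene')
for p in [(311,200),(354.5,213),(388,252),(308,249)]: print('scene neck top',at(g2,*p,.2)[:2].round(3))
E
```

```text
postA [0.7127 0.0429] 0.1694 -55.1
postB [0.5049 0.0531] 0.1698 -130.7
s1 [0.7149 0.1297] 0.1121 -27.7
s2 [0.6873 0.2522] 0.1004 44.5
s3 [0.5673 0.2766] 0.1065 117.0
s4 [0.5091 0.1635] 0.1082 -170.3
h1 [0.6212 0.2157] 0.0343 80.7
h2 [0.6088 0.1419] 0.0405 -99.8
neck top [ 0.616 -0.146]
neck top [ 0.6   -0.276]
neck top [ 0.508 -0.375]
neck top [ 0.472 -0.15 ]
body [ 0.609 -0.137]
body [ 0.594 -0.266]
body [ 0.498 -0.362]
body [ 0.469 -0.151]
scene neck top [ 0.611 -0.139]
scene neck top [ 0.592 -0.263]
scene neck top [ 0.495 -0.365]
scene neck top [ 0.469 -0.15 ]
```

```bash
cat >> h.py <<'E'
C=np.array([.6157,.1818]); W=np.radians(-92.9)
def pose():
    s=state(); X=Rm(s['orientation'])[:,0]
    return np.array(s['tcp_pos']),np.arctan2(X[1],X[0]),s
def plan(*wps,p=None,yaw=None):
    """each wp (x,y,z,yawdeg of tool x or None): prints scaled delta, each from the previous wp"""
    if p is None: p,yaw,s=pose(); print('clk',round(s['clock'],1),'p',p.round(4),'yaw',np.degrees(yaw).round(1),'q',s['q'].round(2),'w',round(s['gripper_width'],3),'F',s['force'].round(1))
    for w in wps:
        t=np.array(w[:3],float); ty=yaw if w[3] is None else np.radians(w[3])
        d=t-p; c,s_=np.cos(yaw),np.sin(yaw)
        dx=c*d[0]+s_*d[1]; dy=s_*d[0]-c*d[1]; sp=-((ty-yaw+np.pi)%(2*np.pi)-np.pi)
        print('dx %.4f dy %.4f dz %.4f spin %.4f'%(dx/.3,dy/.3,-d[2]/.3,sp/np.pi),' dist mm %.0f'%(1e3*np.linalg.norm(d)))
        p,yaw=t,ty
def wr(r,z,off=0): # point along window direction
    return [C[0]+r*np.cos(W),C[1]+r*np.sin(W),z]
E
python3 - <<'E'
from h import *
plan((*C,.31,80.4),(*C,.21,None))
f=grab('top',"t1.png")
E
```

```text
clk 0.2 p [0.2433 0.6024 0.2482] yaw 158.0 q [-0.92  0.5  -0.43  1.55  0.22  1.14 -0.21] w 0.997 F [-0.1 -0.7 -0.4]
dx -1.6761 dy -0.8354 dz -0.2060 spin 0.4312  dist mm 565
dx 0.0000 dy 0.0000 dz 0.3333 spin -0.0000  dist mm 100
```

>>> step_arm([
  {"dz": -0.206},
  {"dx": -0.838,"dy": -0.418,"dz": -0.206},
  {"dx": -0.838,"dy": -0.418,"dz": -0.206},
  {"dx": -0.838,"dy": -0.418,"dz": -0.206},
  {"dx": -0.838,"dy": -0.418,"dz": -0.206},
  {"dx": -0.838,"dy": -0.418,"dz": -0.206},
  {"dx": -0.838,"dy": -0.418,"dz": -0.206},
  {"dx": -0.838,"dy": -0.418,"dz": -0.206},
], hand=1)

```text
schema error: expected keys dx, dy, dz, spin
```

>>> step_arm([
  {"dx": -0.838,"dy": -0.418,"spin": 0.431},
  {"dx": -0.838,"dy": -0.418,"spin": 0.431},
  {"dx": -0.838,"dy": -0.418,"spin": 0.431},
  {"dx": -0.838,"dy": -0.418,"spin": 0.431},
  {"dx": -0.838,"dy": -0.418,"spin": 0.431},
  {"dx": -0.838,"dy": -0.418,"spin": 0.431},
  {"dx": -0.838,"dy": -0.418,"spin": 0.431},
  {"dx": -0.838,"dy": -0.418,"spin": 0.431},
  {"dx": -0.838,"dy": -0.418,"spin": 0.431},
  {"dx": -0.838,"dy": -0.418,"spin": 0.431},
])

```text
schema error: expected keys dx, dy, dz, spin
```

```bash
python3 - <<'E'
from h import *
plan((*C,.31,80.4),(*C,.21,None))
f=grab('wrist',"w1.png"); g=grab('top','t2.png')
u,v=proj(f,[*C,.222]); print(u,v)
E
```

```text
clk 0.3 p [0.2433 0.6025 0.2484] yaw 158.0 q [-0.92  0.5  -0.43  1.55  0.22  1.14 -0.21] w 1.0 F [ 0.5  0.  -0.5]
dx -1.6760 dy -0.8357 dz -0.2055 spin 0.4312  dist mm 565
dx 0.0000 dy 0.0000 dz 0.3333 spin -0.0000  dist mm 100
1.1717287267557595 767.5822475950358
```

View pics/w1.png

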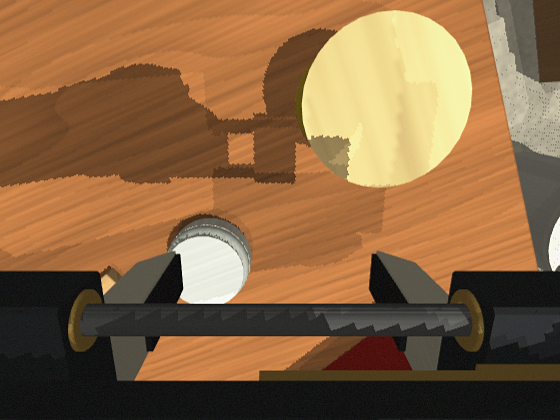

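The call needs all four keys in each row. The wrist picture still shows the start pose: a jar at about (210,265) and the open fingers at the bottom.

>>> step_arm([
  {"dx": 0,"dy": 0,"dz": -0.206,"spin": 0},
  {"dx": -0.838,"dy": -0.418,"dz": -0.206,"spin": 0},
  {"dx": -0.838,"dy": -0.418,"dz": -0.206,"spin": 0},
  {"dx": -0.838,"dy": -0.418,"dz": -0.206,"spin": 0},
  {"dx": -0.838,"dy": -0.418,"dz": -0.206,"spin": 0},
  {"dx": -0.838,"dy": -0.418,"dz": -0.206,"spin": 0},
  {"dx": -0.838,"dy": -0.418,"dz": -0.206,"spin": 0},
  {"dx": -0.838,"dy": -0.418,"dz": -0.206,"spin": 0},
], hand=1)

```text
clock: 1.2
tcp_pos: [0.4347, 0.3867, 0.3107]
orientation: [0.614, 3.078, -0.003]
force: [0.2, -0.1, 0.3]
gripper_width: 1.001
grasp_force: 0.0
```

>>> step_arm([
  {"dx": -0.838,"dy": -0.418,"dz": 0,"spin": 0.431},
  {"dx": -0.838,"dy": -0.418,"dz": 0,"spin": 0.431},
  {"dx": -0.838,"dy": -0.418,"dz": 0,"spin": 0.431},
  {"dx": -0.838,"dy": -0.418,"dz": 0,"spin": 0.431},
  {"dx": -0.838,"dy": -0.418,"dz": 0,"spin": 0.431},
  {"dx": -0.838,"dy": -0.418,"dz": 0,"spin": 0.431},
  {"dx": -0.838,"dy": -0.418,"dz": 0,"spin": 0.431},
  {"dx": -0.838,"dy": -0.418,"dz": 0,"spin": 0.431},
  {"dx": -0.838,"dy": -0.418,"dz": 0,"spin": 0.431},
  {"dx": -0.838,"dy": -0.418,"dz": 0,"spin": 0.431},
  {"dx": -0.838,"dy": -0.418,"dz": 0,"spin": 0.431},
])

```text
clock: 2.3
tcp_pos: [0.6153, 0.183, 0.3104]
orientation: [-2.393, -2.035, 0.0]
force: [0.1, -0.0, -0.0]
gripper_width: 1.005
grasp_force: 0.0
```

```bash
python3 - <<'E'
from h import *
plan((*C,.31,80.4),(*C,.21,None))
f=grab('wrist',"w2.png"); g=grab('top','t2.png')
u,v=proj(f,[*C,.222]); print(u,v)
E
```

```text
clk 2.3 p [0.6153 0.183  0.3104] yaw 80.7 q [-0.33  0.4  -0.    1.51  0.    1.23 -0.49] w 1.005 F [ 0.1 -0.  -0. ]
dx -0.0037 dy 0.0019 dz 0.0014 spin 0.0018  dist mm 1
dx 0.0000 dy 0.0000 dz 0.3333 spin -0.0000  dist mm 100
275.81163953398465 228.05131191819981
```

View pics/w2.png

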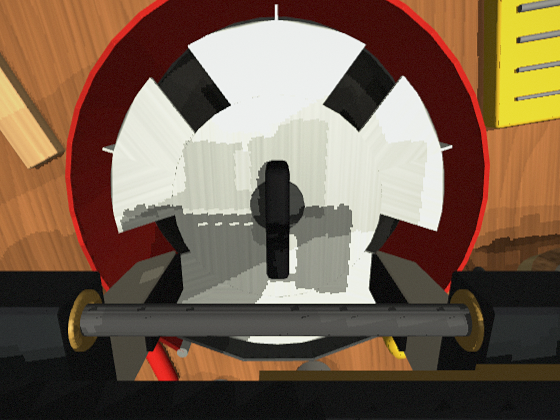

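>>> step_arm([
  {"dx": -0.004,"dy": 0.002,"dz": 0.2,"spin": 0},
  {"dx": -0.004,"dy": 0.002,"dz": 0.335,"spin": 0},
  {"dx": -0.004,"dy": 0.002,"dz": 0.335,"spin": 0},
  {"dx": -0.004,"dy": 0.002,"dz": 0.335,"spin": 0},
])

```text
clock: 2.8
tcp_pos: [0.6157, 0.1806, 0.2099]
orientation: [-2.397, -2.029, 0.003]
force: [1.0, -0.0, 1.0]
gripper_width: 0.998
grasp_force: 0.0
```

>>> step_arm([
  {"dx": 0,"dy": 0,"dz": 0,"spin": 0},
  {"dx": 0,"dy": 0,"dz": 0,"spin": 0},
  {"dx": 0,"dy": 0,"dz": 0,"spin": 0},
  {"dx": 0,"dy": 0,"dz": 0,"spin": 0},
  {"dx": 0,"dy": 0,"dz": 0,"spin": 0},
  {"dx": 0,"dy": 0,"dz": 0,"spin": 0},
], hand=0, force=30)

```text
clock: 3.4
tcp_pos: [0.6161, 0.1806, 0.2102]
orientation: [2.399, 2.028, 0.0]
force: [-0.2, -0.1, -0.9]
gripper_width: 0.528
grasp_force: 0.0
```

>>> step_arm([
  {"dx": 0,"dy": 0,"dz": 0,"spin": -0.436},
  {"dx": 0,"dy": 0,"dz": 0,"spin": -0.436},
  {"dx": 0,"dy": 0,"dz": 0,"spin": -0.436},
  {"dx": 0,"dy": 0,"dz": 0,"spin": -0.436},
  {"dx": 0,"dy": 0,"dz": 0,"spin": -0.436},
  {"dx": 0,"dy": 0,"dz": 0,"spin": -0.436},
  {"dx": 0,"dy": 0,"dz": 0,"spin": -0.436},
  {"dx": 0,"dy": 0,"dz": 0,"spin": -0.436},
  {"dx": 0,"dy": 0,"dz": 0,"spin": -0.436},
  {"dx": 0,"dy": 0,"dz": 0,"spin": -0.436},
  {"dx": 0,"dy": 0,"dz": 0,"spin": -0.436},
  {"dx": 0,"dy": 0,"dz": 0,"spin": -0.436},
])

```text
clock: 4.6
tcp_pos: [0.6161, 0.1815, 0.21]
orientation: [0.579, 3.088, 0.002]
force: [0.6, 3.4, -1.3]
gripper_width: 0.172
grasp_force: 30.0
```

>>> step_arm([
  {"dx": 0,"dy": 0,"dz": 0,"spin": 0},
  {"dx": 0,"dy": 0,"dz": 0,"spin": 0},
  {"dx": 0,"dy": 0,"dz": 0,"spin": 0},
  {"dx": 0,"dy": 0,"dz": 0,"spin": 0},
  {"dx": 0,"dy": 0,"dz": -0.4,"spin": 0},
  {"dx": 0,"dy": 0,"dz": -0.4,"spin": 0},
  {"dx": 0,"dy": 0,"dz": -0.4,"spin": 0},
  {"dx": 0,"dy": 0,"dz": -0.4,"spin": 0},
], hand=1)

```text
clock: 5.4
tcp_pos: [0.6181, 0.1813, 0.3349]
orientation: [0.574, 3.081, 0.006]
force: [0.7, 0.2, 0.5]
gripper_width: 0.821
grasp_force: 0.0
```

```bash
python3 - <<'E'
from h import *
plan((.612,-.14,.36,-92.9))
f=grab('wrist',"w3.png"); g=grab('top','t3.png')
E
```

```text
clk 5.4 p [0.6181 0.1813 0.3349] yaw 158.9 q [-0.1   0.4  -0.31  1.47  0.13  1.28  0.78] w 0.821 F [0.7 0.2 0.5]
dx -0.3670 dy -1.0062 dz -0.0835 spin -0.6012  dist mm 322
```

View pics/w3.png

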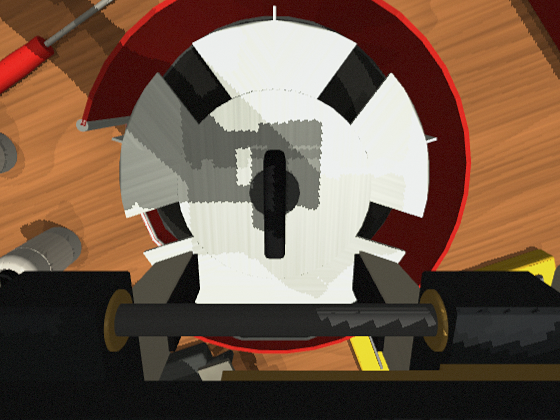

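>>> step_arm([
  {"dx": -0.26,"dy": -0.97,"dz": -0.083,"spin": 0.4},
  {"dx": -0.26,"dy": -0.97,"dz": -0.083,"spin": 0.4},
  {"dx": -0.26,"dy": -0.97,"dz": -0.083,"spin": 0.4},
  {"dx": -0.26,"dy": -0.97,"dz": -0.083,"spin": 0.4},
  {"dx": -0.26,"dy": -0.97,"dz": -0.083,"spin": 0.4},
  {"dx": -0.26,"dy": -0.97,"dz": -0.083,"spin": 0.4},
  {"dx": -0.26,"dy": -0.97,"dz": -0.083,"spin": 0.4},
  {"dx": -0.26,"dy": -0.97,"dz": -0.083,"spin": 0.4},
  {"dx": -0.26,"dy": -0.97,"dz": -0.083,"spin": 0.4},
  {"dx": -0.26,"dy": -0.97,"dz": -0.083,"spin": 0.4},
], hand=0.6)

```text
clock: 6.5
tcp_pos: [0.583, -0.1191, 0.3526]
orientation: [-2.279, -2.158, 0.004]
force: [0.9, 0.0, -0.3]
gripper_width: 0.599
grasp_force: 0.0
```

```bash
python3 - <<'E'
from h import *
f=grab('wrist',"w4.png"); g=grab('scene','s4.png')
plan((.612,-.14,.183,87.1))
print(proj(f,[.612,-.14,.2]),f['origin'])
E
```

```text
clk 6.6 p [ 0.5834 -0.1188  0.3532] yaw 87.0 q [ 0.15  0.29  0.01  1.57 -0.    1.28  0.11] w 0.594 F [-0.7 -0.3  0.4]
dx -0.0656 dy 0.0988 dz 0.5674 spin -0.0005  dist mm 174
(np.float64(311.1570769012118), np.float64(222.11165698559228)) [ 0.58862018 -0.03865151  0.48759427]
```

View pics/w4.png

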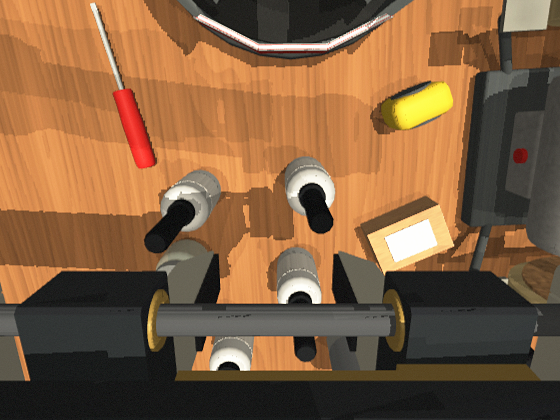

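```bash
python3 - <<'E'
from h import *
f=grab('wrist')
for u,v in [(321,222),(156,242)]: print(at(f,u,v,.2))
for u,v in [(307,173),(187,203)]: print('sh',at(f,u,v,.105))
plan((*at(f,321,222,.2)[:2],.183,87.1))
E
```

```text
[ 0.62104704 -0.14025858  0.2       ]
[ 0.47783178 -0.15116028  0.2       ]
sh [ 0.61744708 -0.11674282  0.105     ]
sh [ 0.48298107 -0.14362985  0.105     ]
clk 6.7 p [ 0.5836 -0.1188  0.3536] yaw 87.0 q [ 0.15  0.29  0.01  1.57 -0.    1.28  0.11] w 0.601 F [ 0.6 -0.2 -0.7]
dx -0.0650 dy 0.1284 dz 0.5688 spin -0.0005  dist mm 176
```

>>> step_arm([
  {"dx": -0.07,"dy": 0.118,"dz": 0.0,"spin": 0},
  {"dx": -0.07,"dy": 0.118,"dz": 0.2,"spin": 0},
  {"dx": -0.07,"dy": 0.118,"dz": 0.4,"spin": 0},
  {"dx": -0.07,"dy": 0.118,"dz": 0.5,"spin": 0},
  {"dx": -0.07,"dy": 0.118,"dz": 0.57,"spin": 0},
  {"dx": -0.07,"dy": 0.118,"dz": 0.57,"spin": 0},
])

```text
clock: 7.25
tcp_pos: [0.615, -0.141, 0.1789]
orientation: [-2.274, -2.157, 0.008]
force: [0.4, -1.1, 0.2]
gripper_width: 0.597
grasp_force: 0.0
```

>>> step_arm([
  {"dx": 0,"dy": 0,"dz": 0,"spin": 0},
  {"dx": 0,"dy": 0,"dz": 0,"spin": 0},
  {"dx": 0,"dy": 0,"dz": 0,"spin": 0},
  {"dx": 0,"dy": 0,"dz": 0,"spin": 0},
  {"dx": 0,"dy": 0,"dz": 0,"spin": 0},
  {"dx": 0,"dy": 0,"dz": 0,"spin": 0},
  {"dx": 0,"dy": 0,"dz": 0,"spin": 0},
], hand=0, force=3)

```text
clock: 7.95
tcp_pos: [0.6194, -0.142, 0.185]
orientation: [2.279, 2.159, 0.002]
force: [1.0, -1.0, 5.2]
gripper_width: 0.24
grasp_force: 3.0
```

```bash
python3 - <<'E'
from h import *
f=grab('wrist',"w5.png"); plan((.612,-.14,.183,87.1))
s=state(); print(s['grasp_force'])
for h in (180,):
  for t in np.radians([0,5,10,15,20,25,30,32]): print(round(np.degrees(t)),'back/300 %.4f  up/300 %.4f'%((h*np.sin(t)-28*np.cos(t)+28)/300,(h*np.cos(t)+28*np.sin(t)-h)/300))
E
```

```text
clk 8.0 p [ 0.6194 -0.1419  0.185 ] yaw 86.9 q [ 0.17  0.5   0.01  1.66 -0.01  0.98  0.13] w 0.238 F [1.4 0.4 5. ]
dx 0.0051 dy -0.0249 dz 0.0067 spin -0.0010  dist mm 8
3.002862296998501
0 back/300 0.0000  up/300 0.0000
5 back/300 0.0526  up/300 0.0059
10 back/300 0.1056  up/300 0.0071
15 back/300 0.1585  up/300 0.0037
20 back/300 0.2108  up/300 -0.0043
25 back/300 0.2623  up/300 -0.0168
30 back/300 0.3125  up/300 -0.0337
32 back/300 0.3321  up/300 -0.0417
```

View pics/w5.png

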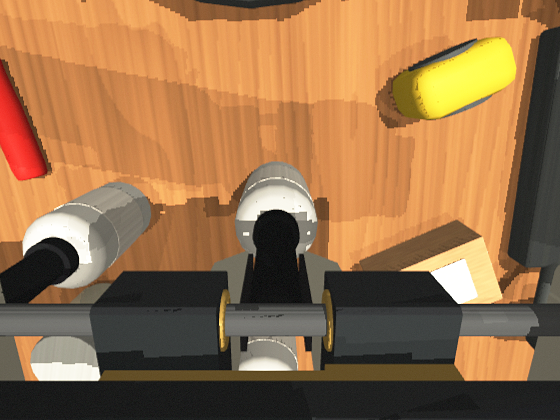

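>>> step_arm([
  {"dx": -0.03,"dy": 0,"dz": -0.003,"spin": 0},
  {"dx": -0.06,"dy": 0,"dz": -0.006,"spin": 0},
  {"dx": -0.09,"dy": 0,"dz": -0.006,"spin": 0},
  {"dx": -0.12,"dy": 0,"dz": -0.006,"spin": 0},
  {"dx": -0.15,"dy": 0,"dz": -0.004,"spin": 0},
  {"dx": -0.18,"dy": 0,"dz": -0.001,"spin": 0},
  {"dx": -0.21,"dy": 0,"dz": 0.004,"spin": 0},
  {"dx": -0.24,"dy": 0,"dz": 0.011,"spin": 0},
  {"dx": -0.27,"dy": 0,"dz": 0.018,"spin": 0},
  {"dx": -0.295,"dy": 0,"dz": 0.027,"spin": 0},
  {"dx": -0.32,"dy": 0,"dz": 0.036,"spin": 0},
  {"dx": -0.32,"dy": 0,"dz": 0.036,"spin": 0},
])

```text
clock: 9.2
tcp_pos: [0.6124, -0.2394, 0.1724]
orientation: [-2.282, -2.158, 0.002]
force: [0.6, -1.5, 0.8]
gripper_width: 0.26
grasp_force: 3.0
```

>>> step_arm([
  {"dx": 0,"dy": 0,"dz": 0,"spin": 0},
  {"dx": 0,"dy": 0,"dz": 0,"spin": 0},
  {"dx": 0,"dy": 0,"dz": 0,"spin": 0},
], hand=0, force=60)

```text
clock: 9.5
tcp_pos: [0.6121, -0.2369, 0.1734]
orientation: [-2.277, -2.16, 0.002]
force: [-2.6, 0.2, 5.0]
gripper_width: 0.228
grasp_force: 60.0
```

>>> step_arm([
  {"dx": 0,"dy": 0,"dz": -0.1,"spin": 0},
  {"dx": 0,"dy": 0,"dz": -0.25,"spin": 0},
  {"dx": 0,"dy": 0,"dz": -0.4,"spin": 0},
  {"dx": 0,"dy": 0,"dz": -0.4,"spin": 0},
  {"dx": 0,"dy": 0,"dz": -0.4,"spin": 0},
])

```text
clock: 10.0
tcp_pos: [0.6135, -0.2372, 0.2942]
orientation: [2.278, 2.161, 0.001]
force: [0.4, -0.1, -3.0]
gripper_width: 0.227
grasp_force: 60.0
```

```bash
python3 - <<'E'
from h import *
f=grab('wrist',"w6.png"); s=grab('scene','s6.png'); plan()
a=cv2.resize(s['color'][130:330,200:440],None,fx=2,fy=2); b=f['color']
im=np.zeros((420,800,3),np.uint8); im[:400,:480]=a; im[:,480:]=b[:,120:440]; cv2.imwrite('pics/c6.png',im[:,:,::-1])
E
```

```text
clk 10.1 p [ 0.6119 -0.2368  0.2911] yaw 87.0 q [ 0.3   0.45  0.04  1.5  -0.02  1.2   0.29] w 0.227 F [ 0.  -0.6 -1.7]
```

View pics/c6.png

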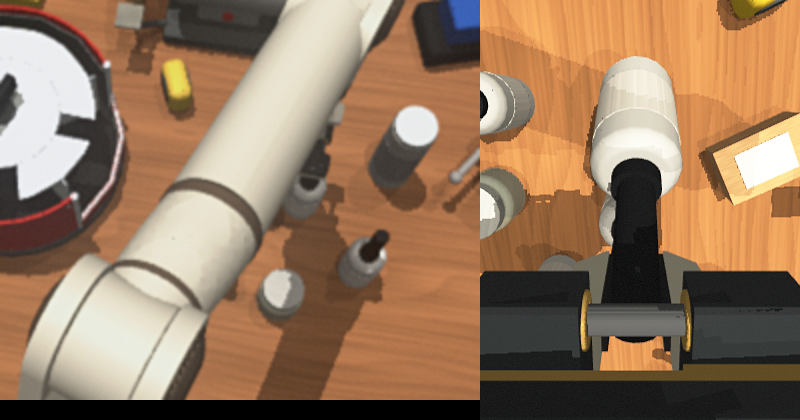

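```bash
python3 - <<'E'
from h import *
f=grab('wrist'); p,y,s=pose(); o=np.array([np.cos(W),np.sin(W),0]); z=np.array([0,0,1.])
G=p-z*.003
for h in (.18,):
  for t in np.radians([24,28,32,36]):
    a=np.sin(t)*o+np.cos(t)*z; n=-np.cos(t)*o+np.sin(t)*z
    print(np.degrees(t),[np.round(proj(f,q),0) for q in (G-h*a+.028*n,G-h*a-.028*n,G-(h-.105)*a-.028*n,G+(.2-h)*a)])
h,t=.18,np.radians(31)
def g(r0,z0): return wr(r0+h*np.sin(t)-.028*np.cos(t), z0+h*np.cos(t)+.028*np.sin(t)+.003)+[None]
plan(g(.200,.112),g(.172,.085),g(.158,.07),g(.144,.037))
E
```

```text
24.000000000000004 [array([275.,  74.]), array([275., 139.]), array([275., 222.]), array([274., 335.])]
28.0 [array([275.,  59.]), array([275., 125.]), array([275., 214.]), array([274., 337.])]
32.0 [array([275.,  42.]), array([275., 111.]), array([275., 206.]), array([274., 338.])]
36.0 [array([275.,  25.]), array([275.,  96.]), array([275., 198.]), array([274., 339.])]
clk 10.2 p [ 0.6118 -0.2368  0.2906] yaw 86.9 q [ 0.3   0.45  0.04  1.5  -0.02  1.2   0.29] w 0.229 F [-0.7  0.1 -2.5]
dx 0.4984 dy -0.0591 dz 0.0231 spin -0.0000  dist mm 151
dx 0.0933 dy -0.0003 dz 0.0900 spin -0.0000  dist mm 39
dx 0.0467 dy -0.0001 dz 0.0500 spin -0.0000  dist mm 21
dx 0.0467 dy -0.0001 dz 0.1100 spin -0.0000  dist mm 36
```

>>> step_arm([
  {"dx": 0.15,"dy": -0.02,"dz": 0.0,"spin": 0},
  {"dx": 0.3,"dy": -0.04,"dz": 0.0,"spin": 0},
  {"dx": 0.42,"dy": -0.059,"dz": 0.01,"spin": 0},
  {"dx": 0.523,"dy": -0.059,"dz": 0.014,"spin": 0},
  {"dx": 0.523,"dy": -0.059,"dz": 0.014,"spin": 0},
  {"dx": 0.523,"dy": -0.059,"dz": 0.014,"spin": 0},
])

```text
clock: 10.75
tcp_pos: [0.6031, -0.0789, 0.2871]
orientation: [-2.276, -2.162, 0.004]
force: [0.8, -1.1, -1.7]
gripper_width: 0.23
grasp_force: 60.0
```

```bash
cat >> h.py <<'E'
def rel(th,h=.18):
    p,y,s=pose(); t=np.radians(th); d=p[:2]-C; r=-(d@-np.array([np.cos(W),np.sin(W)])); lat=d@np.array([-np.sin(W),np.cos(W)])
    print('r0 %.4f z0 %.4f lateral(+x) %.4f'%(r-h*np.sin(t)+.028*np.cos(t),p[2]-.003-h*np.cos(t)-.028*np.sin(t),lat),'z',p[2].round(4),'F',s['force'].round(1),'yaw',np.degrees(y).round(1),'clk',s['clock'])
E
python3 - <<'E'
from h import *
f=grab('wrist',"w7.png");rel(28.5)
s=grab('scene'); cv2.imwrite('pics/c7.png',np.hstack([cv2.resize(s['color'][110:270,130:290],(420,420)),f['color'][:,100:480]])[:,:,::-1])
E
```

```text
r0 0.2014 z0 0.1129 lateral(+x) 0.0008 z 0.2874 F [ 1.  -0.3 -2.3] yaw 86.9 clk 10.8
```

View pics/c7.png

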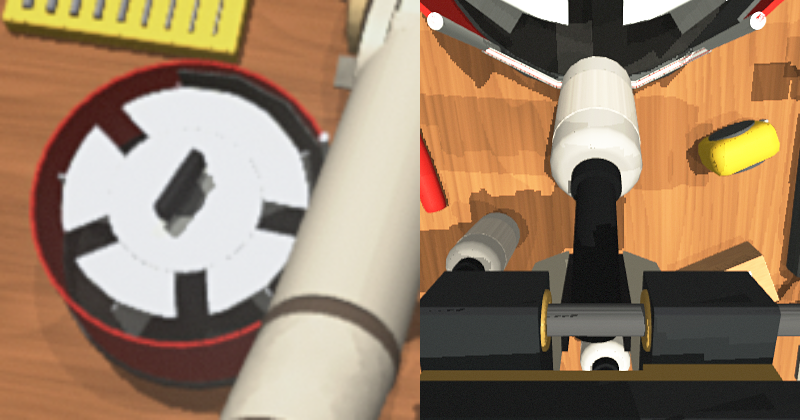

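>>> step_arm([
  {"dx": 0.05,"dy": 0.002,"dz": 0.04,"spin": 0},
  {"dx": 0.093,"dy": 0.002,"dz": 0.09,"spin": 0},
  {"dx": 0.12,"dy": 0.002,"dz": 0.12,"spin": 0},
  {"dx": 0.145,"dy": 0.002,"dz": 0.145,"spin": 0},
  {"dx": 0.165,"dy": 0.002,"dz": 0.19,"spin": 0},
  {"dx": 0.187,"dy": 0.002,"dz": 0.24,"spin": 0},
  {"dx": 0.192,"dy": 0.002,"dz": 0.25,"spin": 0},
  {"dx": 0.192,"dy": 0.002,"dz": 0.25,"spin": 0},
])

```text
clock: 11.65
tcp_pos: [0.607, -0.0224, 0.2127]
orientation: [-2.279, -2.16, 0.002]
force: [-0.4, 0.5, -1.4]
gripper_width: 0.228
grasp_force: 60.0
```

```bash
python3 - <<'E'
from h import *
rel(28.5); h,x=.18,.028
f=grab('wrist',"w8.png")
for t in [28.5,22,15,8,0]:
    t=np.radians(t); r0=.143-(np.radians(28.5)-t)/np.radians(28.5)*.009
    print((r0+h*np.sin(t)-x*np.cos(t)).round(4),(.0345+h*np.cos(t)+x*np.sin(t)+.003).round(4))
E
```

```text
r0 0.1431 z0 0.0382 lateral(+x) 0.0017 z 0.2127 F [-0.4  0.5 -1.4] yaw 86.9 clk 11.65
0.2043 0.209
0.1824 0.2149
0.1583 0.2186
0.1338 0.2196
0.106 0.2175
```

>>> step_arm([
  {"dx": 0,"dy": 0.003,"dz": 0.01,"spin": 0},
  {"dx": 0,"dy": 0.003,"dz": 0.013,"spin": 0},
])

```text
clock: 11.9
tcp_pos: [0.609, -0.0232, 0.2104]
orientation: [2.281, 2.159, 0.001]
force: [0.5, -0.8, -1.0]
gripper_width: 0.23
grasp_force: 60.0
```

>>> step_arm([
  {"dx": 0,"dy": 0,"dz": 0,"spin": 0},
  {"dx": 0,"dy": 0,"dz": 0,"spin": 0},
  {"dx": 0.04,"dy": 0,"dz": -0.012,"spin": 0},
  {"dx": 0.073,"dy": 0,"dz": -0.02,"spin": 0},
  {"dx": 0.115,"dy": 0,"dz": -0.027,"spin": 0},
  {"dx": 0.154,"dy": 0,"dz": -0.032,"spin": 0},
  {"dx": 0.195,"dy": 0,"dz": -0.034,"spin": 0},
  {"dx": 0.235,"dy": 0,"dz": -0.035,"spin": 0},
  {"dx": 0.28,"dy": 0,"dz": -0.032,"spin": 0},
  {"dx": 0.32,"dy": 0,"dz": -0.028,"spin": 0},
  {"dx": 0.326,"dy": 0,"dz": -0.026,"spin": 0},
  {"dx": 0.326,"dy": 0,"dz": -0.026,"spin": 0},
], hand=0, force=3)

```text
clock: 13.1
tcp_pos: [0.6141, 0.0756, 0.2181]
orientation: [2.279, 2.162, 0.001]
force: [-0.0, 0.5, 2.0]
gripper_width: 0.238
grasp_force: 3.0
```

```bash
python3 - <<'E'
from h import *
rel(0)
f=grab('wrist'); s=grab('top')
cv2.imwrite('pics/c9.png',np.hstack([cv2.resize(s['color'][110:250,150:290],(420,420)),f['color'][:,100:480]])[:,:,::-1])
E
```

```text
r0 0.1341 z0 0.0351 lateral(+x) 0.0038 z 0.2181 F [-0.   0.5  2. ] yaw 87.0 clk 13.1
```

View pics/c9.png

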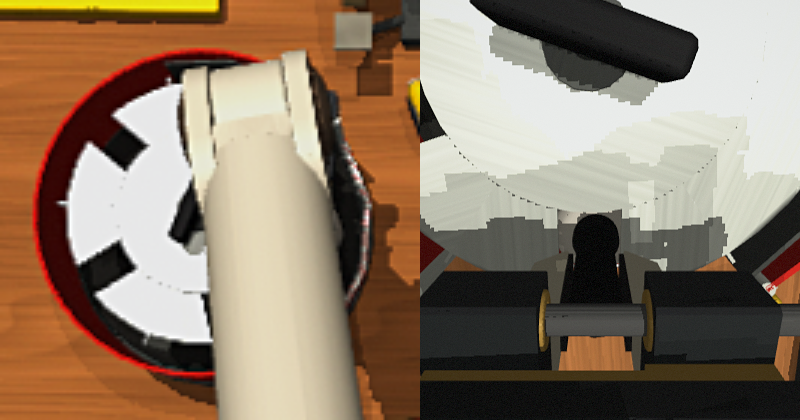

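>>> step_arm([
  {"dx": 0,"dy": 0,"dz": 0,"spin": 0},
  {"dx": 0,"dy": 0,"dz": 0,"spin": 0},
  {"dx": 0,"dy": 0,"dz": 0,"spin": 0},
  {"dx": 0,"dy": 0,"dz": 0,"spin": 0},
  {"dx": 0,"dy": 0,"dz": -0.1,"spin": 0},
  {"dx": 0,"dy": 0,"dz": -0.3,"spin": 0},
  {"dx": 0,"dy": 0,"dz": -0.3,"spin": 0},
  {"dx": 0,"dy": 0,"dz": -0.3,"spin": 0},
  {"dx": 0,"dy": 0,"dz": -0.3,"spin": 0},
], hand=0.6)

```text
clock: 14.1
tcp_pos: [0.6133, 0.0749, 0.3069]
orientation: [-2.28, -2.16, 0.001]
force: [-0.6, -0.3, -1.0]
gripper_width: 0.594
grasp_force: 0.0
```

```bash
python3 - <<'E'
from h import *
plan((*C,.31,159.1),(*C,.21,None))
f=grab('wrist'); s=grab('top'); b=cv2.resize(s['color'][110:250,150:290],(420,420))
cv2.imwrite('pics/c10.png',np.hstack([b,f['color'][:,100:480]])[:,:,::-1])
E
```

```text
clk 14.1 p [0.6133 0.0749 0.3069] yaw 86.9 q [-0.11  0.36 -0.07  1.58  0.03  1.2  -0.24] w 0.594 F [-0.6 -0.3 -1. ]
dx 0.3563 dy -0.0113 dz -0.0102 spin -0.4011  dist mm 107
dx 0.0000 dy 0.0000 dz 0.3333 spin -0.0000  dist mm 100
```

View pics/c10.png

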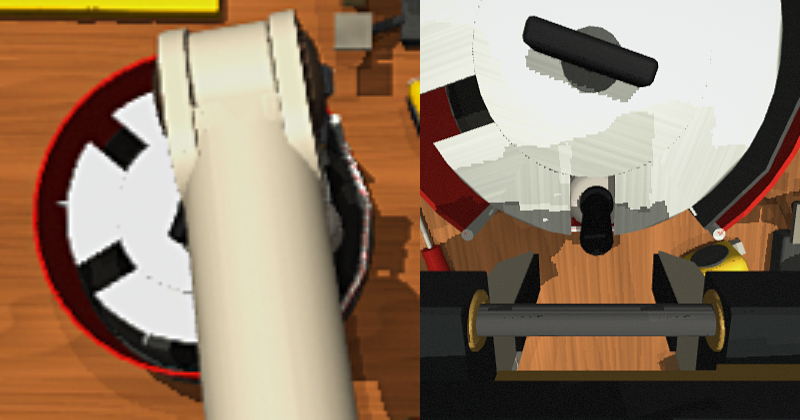

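>>> step_arm([
  {"dx": 0.1,"dy": -0.011,"dz": -0.01,"spin": -0.1},
  {"dx": 0.356,"dy": -0.011,"dz": -0.01,"spin": -0.4},
  {"dx": 0.356,"dy": -0.011,"dz": -0.01,"spin": -0.4},
  {"dx": 0.356,"dy": -0.011,"dz": -0.01,"spin": -0.4},
  {"dx": 0.356,"dy": -0.011,"dz": -0.01,"spin": -0.4},
  {"dx": 0.356,"dy": -0.011,"dz": -0.01,"spin": -0.4},
  {"dx": 0.356,"dy": -0.011,"dz": -0.01,"spin": -0.4},
  {"dx": 0.356,"dy": -0.011,"dz": -0.01,"spin": -0.4},
  {"dx": 0.356,"dy": -0.011,"dz": -0.01,"spin": -0.4},
  {"dx": 0.356,"dy": -0.011,"dz": 0.2,"spin": -0.4},
  {"dx": 0.356,"dy": -0.011,"dz": 0.323,"spin": -0.4},
  {"dx": 0.356,"dy": -0.011,"dz": 0.323,"spin": -0.4},
])

```text
clock: 15.4
tcp_pos: [0.6103, 0.1794, 0.2018]
orientation: [-0.572, -3.074, 0.012]
force: [-0.2, -0.6, -2.0]
gripper_width: 0.602
grasp_force: 0.0
```

>>> step_arm([
  {"dx": 0,"dy": 0,"dz": 0,"spin": 0},
  {"dx": 0,"dy": 0,"dz": 0,"spin": 0},
  {"dx": 0,"dy": 0,"dz": 0,"spin": 0},
  {"dx": 0,"dy": 0,"dz": 0,"spin": 0},
  {"dx": 0,"dy": 0,"dz": 0,"spin": 0},
  {"dx": 0,"dy": 0,"dz": 0,"spin": 0},
  {"dx": 0,"dy": 0,"dz": 0,"spin": 0},
], hand=0, force=30)

```text
clock: 16.1
tcp_pos: [0.6166, 0.1814, 0.2121]
orientation: [0.575, 3.087, -0.0]
force: [-1.8, -1.8, 5.5]
gripper_width: 0.173
grasp_force: 30.0
```

>>> step_arm([
  {"dx": 0,"dy": 0,"dz": 0,"spin": -0.03},
  {"dx": 0,"dy": 0,"dz": 0,"spin": -0.07},
  {"dx": 0,"dy": 0,"dz": 0,"spin": -0.11},
  {"dx": 0,"dy": 0,"dz": 0,"spin": -0.15},
  {"dx": 0,"dy": 0,"dz": 0,"spin": -0.19},
  {"dx": 0,"dy": 0,"dz": 0,"spin": -0.23},
  {"dx": 0,"dy": 0,"dz": 0,"spin": -0.27},
  {"dx": 0,"dy": 0,"dz": 0,"spin": -0.31},
  {"dx": 0,"dy": 0,"dz": 0,"spin": -0.35},
  {"dx": 0,"dy": 0,"dz": 0,"spin": -0.38},
  {"dx": 0,"dy": 0,"dz": 0,"spin": -0.4},
  {"dx": 0,"dy": 0,"dz": 0,"spin": -0.4},
])

```text
clock: 17.3
tcp_pos: [0.6165, 0.1819, 0.2121]
orientation: [-1.353, 2.835, -0.0]
force: [-2.9, -3.2, 5.5]
gripper_width: 0.168
grasp_force: 30.0
```

>>> step_arm([
  {"dx": 0,"dy": 0,"dz": 0,"spin": 0},
  {"dx": 0,"dy": 0,"dz": 0,"spin": 0},
  {"dx": 0,"dy": 0,"dz": 0,"spin": 0},
  {"dx": 0,"dy": 0,"dz": 0,"spin": 0},
  {"dx": 0,"dy": 0,"dz": -0.2,"spin": 0},
  {"dx": 0,"dy": 0,"dz": -0.4,"spin": 0},
  {"dx": 0,"dy": 0,"dz": -0.5,"spin": 0},
  {"dx": 0,"dy": 0,"dz": -0.5,"spin": 0.1},
  {"dx": 0,"dy": 0,"dz": -0.5,"spin": 0.2},
  {"dx": 0,"dy": 0,"dz": -0.5,"spin": 0.3},
  {"dx": 0,"dy": 0,"dz": -0.5,"spin": 0.4},
  {"dx": 0,"dy": 0,"dz": -0.5,"spin": 0.4},
], hand=0.6)

```text
clock: 18.5
tcp_pos: [0.6162, 0.1819, 0.3608]
orientation: [0.208, -3.134, 0.0]
force: [0.8, -0.8, 0.7]
gripper_width: 0.603
grasp_force: 0.0
```

```bash
cat >> h.py <<'E'
def slots(n='wrist'):
    """print angular profile of dark slots at r=.112 on deck relative to window dir"""
    f=grab(n); g=cv2.cvtColor(f['color'],cv2.COLOR_RGB2HSV)[...,2]; out=[]
    for a in np.arange(0,360,3):
        b=W+np.radians(a); u,v=proj(f,[C[0]+.12*np.cos(b),C[1]+.12*np.sin(b),.166])
        out.append(g[int(round(v)),int(round(u))] if 0<=u<559 and 0<=v<(260 if n=='wrist' else 419) else -1)
    print('deg from window (x3):',out)
def necks():
    """top+scene: black neck tops of bench bottles -> z=.2"""
    for n in ('top','scene'):
        f=grab(n); c=f['color'].astype(int); m=(c.max(2)<45).astype(np.uint8)
        k,l,st,ce=cv2.connectedComponentsWithStats(m)
        for i in range(1,k):
            if 15<st[i,4]<200:
                w=at(f,*ce[i],.16)
                if .4<w[0]<.7 and -.5<w[1]<-.06: print(n,st[i,4],'mid-neck',w[:2].round(3))
E
python3 - <<'E'
from h import *
plan((.470,-.150,.36,87.1)); slots(); slots('top'); necks()
E
```

```text
clk 18.5 p [0.6162 0.1819 0.3608] yaw -172.4 q [ 0.02  0.42 -0.49  1.43  0.2   1.35  1.23] w 0.603 F [ 0.8 -0.8  0.7]
dx 0.6292 dy -1.0322 dz 0.0025 spin 0.5583  dist mm 363
deg from window (x3): [np.uint8(79), np.uint8(75), np.uint8(71), np.uint8(241), np.uint8(239), np.uint8(240), np.uint8(239), np.uint8(240), np.uint8(240), np.uint8(240), np.uint8(239), np.uint8(240), np.uint8(240), np.uint8(240), np.uint8(240), np.uint8(240), np.uint8(239), -1, -1, -1, -1, -1, -1, -1, -1, -1, -1, -1, -1, -1, -1, -1, -1, -1, -1, -1, -1, -1, -1, -1, -1, -1, -1, -1, -1, -1, -1, -1, -1, -1, -1, np.uint8(240), np.uint8(238), np.uint8(240), np.uint8(240), np.uint8(240), np.uint8(240), np.uint8(239), np.uint8(240), np.uint8(239), np.uint8(240), np.uint8(239), np.uint8(239), np.uint8(240), np.uint8(240), np.uint8(240), np.uint8(239), np.uint8(239), np.uint8(239), np.uint8(64), np.uint8(51), np.uint8(32), np.uint8(21), np.uint8(23), np.uint8(24), np.uint8(239), np.uint8(239), np.uint8(238), np.uint8(240), np.uint8(239), np.uint8(239), np.uint8(240), np.uint8(239), np.uint8(239), np.uint8(239), np.uint8(23
[... 1810 characters left out ...]
uint8(230), np.uint8(230), np.uint8(230), np.uint8(230), np.uint8(230), np.uint8(228), np.uint8(226), np.uint8(220), np.uint8(216), np.uint8(199), np.uint8(187), np.uint8(174), np.uint8(152), np.uint8(141), np.uint8(99), np.uint8(115), np.uint8(109), np.uint8(106), np.uint8(107), np.uint8(107), np.uint8(108), np.uint8(107), np.uint8(106), np.uint8(157), np.uint8(153), np.uint8(147), np.uint8(154), np.uint8(148), np.uint8(147), np.uint8(153), np.uint8(162), np.uint8(24), np.uint8(13), np.uint8(12)]
top 188 mid-neck [ 0.646 -0.37 ]
top 90 mid-neck [ 0.6   -0.272]
top 100 mid-neck [ 0.505 -0.368]
top 62 mid-neck [ 0.473 -0.151]
scene 45 mid-neck [ 0.592 -0.271]
scene 55 mid-neck [ 0.498 -0.366]
```

>>> step_arm([
  {"dx": 0.1,"dy": -0.17,"dz": 0,"spin": 0},
  {"dx": 0.31,"dy": -0.517,"dz": 0,"spin": 0},
  {"dx": 0.31,"dy": -0.517,"dz": 0,"spin": 0},
  {"dx": 0.31,"dy": -0.517,"dz": 0,"spin": 0},
  {"dx": 0.31,"dy": -0.517,"dz": 0,"spin": 0},
])

```text
clock: 19.2
tcp_pos: [0.5444, 0.0092, 0.361]
orientation: [0.21, -3.134, 0.005]
force: [0.2, -0.1, 1.0]
gripper_width: 0.601
grasp_force: 0.0
```

>>> step_arm([
  {"dx": 0.307,"dy": -0.518,"dz": 0,"spin": 0.559},
  {"dx": 0.307,"dy": -0.518,"dz": 0,"spin": 0.559},
  {"dx": 0.307,"dy": -0.518,"dz": 0,"spin": 0.559},
  {"dx": 0.307,"dy": -0.518,"dz": 0,"spin": 0.559},
  {"dx": 0.307,"dy": -0.518,"dz": 0,"spin": 0.559},
  {"dx": 0.307,"dy": -0.518,"dz": 0,"spin": 0.559},
  {"dx": 0.307,"dy": -0.518,"dz": 0,"spin": 0.559},
  {"dx": 0.307,"dy": -0.518,"dz": 0,"spin": 0.559},
  {"dx": 0.307,"dy": -0.518,"dz": 0,"spin": 0.559},
  {"dx": 0.307,"dy": -0.518,"dz": 0,"spin": 0.559},
  {"dx": 0.307,"dy": -0.518,"dz": 0,"spin": 0.559},
  {"dx": 0.307,"dy": -0.518,"dz": 0,"spin": 0.559},
])

```text
clock: 20.4
tcp_pos: [0.4765, -0.1503, 0.3609]
orientation: [-2.274, -2.168, -0.0]
force: [-0.0, 0.0, -0.6]
gripper_width: 0.602
grasp_force: 0.0
```

>>> step_arm([
  {"dx": 0,"dy": 0,"dz": 0,"spin": 0.0},
  {"dx": 0,"dy": 0,"dz": 0,"spin": 0.0},
])

```text
clock: 20.6
tcp_pos: [0.4762, -0.1506, 0.3609]
orientation: [-2.267, -2.175, -0.0]
force: [0.5, 0.6, -0.1]
gripper_width: 0.599
grasp_force: 0.0
```

```bash
cat >> h.py <<'E'
def wneck(x,y):
    """wrist: dark neck blob nearest expected; neck top end estimate at z=.2"""
    f=grab('wrist'); c=f['color'].astype(int); m=(c.max(2)<40).astype(np.uint8); m[268:]=0
    k,l,st,ce=cv2.connectedComponentsWithStats(m); e=np.array(proj(f,[x,y,.18]))
    for i in range(1,k):
        if st[i,4]>300 and np.hypot(*(ce[i]-e))<90:
            v,u=np.nonzero(l==i); n=np.array(proj(f,[x,y,.2]))-np.array(proj(f,[x,y,.11])); n/=np.linalg.norm(n)
            t=(u*n[0]+v*n[1]); q=t>t.max()-3; r=np.ptp(l[int(v.mean())]==i)
            print(st[i,4],'centroid@.155',at(f,*ce[i],.155)[:2].round(4),'tip far edge',at(f,u[q].mean(),v[q].mean(),.2)[:2].round(4))
E
python3 - <<'E'
from h import *
plan((.473,-.151,.183,87.1)); wneck(.473,-.151); necks()
E
```

```text
clk 20.6 p [ 0.4762 -0.1506  0.3609] yaw 87.6 q [ 0.43  0.11 -0.2   1.78  0.02  1.25  0.19] w 0.599 F [ 0.5  0.6 -0.1]
dx -0.0017 dy -0.0106 dz 0.5929 spin 0.0030  dist mm 178Traceback (most recent call last):
  File "<stdin>", line 2, in <module>
  File "h.py", line 59, in wneck
    t=(u*n[0]+v*n[1]); q=t>t.max()-3; r=np.ptp(l[int(v.mean())]==i)
                                        ~~~~~~^^^^^^^^^^^^^^^^^^^^^
    return _methods._ptp(a, axis=axis, out=out, **kwargs)
           ~~~~~~~~~~~~~^^^^^^^^^^^^^^^^^^^^^^^^^^^^^^^^^
    return um.subtract(
           ~~~~~~~~~~~^
        umr_maximum(a, axis, None, out, keepdims),
        ^^^^^^^^^^^^^^^^^^^^^^^^^^^^^^^^^^^^^^^^^^
        umr_minimum(a, axis, None, None, keepdims),
        ^^^^^^^^^^^^^^^^^^^^^^^^^^^^^^^^^^^^^^^^^^^
        out
        ^^^
    )
    ^
TypeError: numpy boolean subtract, the `-` operator, is not supported, use the bitwise_xor, the `^` operator, or the logical_xor function instead.
```

```bash
sed -i 's/; r=np.ptp(l\[int(v.mean())\]==i)//' h.py; python3 - <<'E'
from h import *
wneck(.473,-.151); necks()
E
```

```text
907 centroid@.155 [ 0.4752 -0.1526] tip far edge [ 0.4744 -0.1595]
top 191 mid-neck [ 0.646 -0.37 ]
top 95 mid-neck [ 0.548 -0.142]
top 46 mid-neck [ 0.607 -0.278]
top 36 mid-neck [ 0.516 -0.319]
top 100 mid-neck [ 0.505 -0.368]
scene 69 mid-neck [ 0.498 -0.366]
```

>>> step_arm([
  {"dx": 0,"dy": -0.004,"dz": 0.15,"spin": 0.003},
  {"dx": 0,"dy": -0.004,"dz": 0.3,"spin": 0.003},
  {"dx": 0,"dy": -0.004,"dz": 0.45,"spin": 0.003},
  {"dx": 0,"dy": -0.004,"dz": 0.55,"spin": 0.003},
  {"dx": 0,"dy": -0.004,"dz": 0.593,"spin": 0.003},
  {"dx": 0,"dy": -0.004,"dz": 0.593,"spin": 0.003},
])

```text
clock: 21.4
tcp_pos: [0.4736, -0.1509, 0.1816]
orientation: [-2.28, -2.157, 0.002]
force: [-0.5, -0.0, 1.2]
gripper_width: 0.598
grasp_force: 0.0
```

>>> step_arm([
  {"dx": 0,"dy": 0,"dz": 0,"spin": 0},
  {"dx": 0,"dy": 0,"dz": 0,"spin": 0},
  {"dx": 0,"dy": 0,"dz": 0,"spin": 0},
  {"dx": 0,"dy": 0,"dz": 0,"spin": 0},
  {"dx": 0,"dy": 0,"dz": 0,"spin": 0},
  {"dx": 0,"dy": 0,"dz": 0,"spin": 0},
  {"dx": 0,"dy": 0,"dz": 0,"spin": 0},
], hand=0, force=3)

```text
clock: 22.1
tcp_pos: [0.4751, -0.1513, 0.1836]
orientation: [2.282, 2.157, 0.001]
force: [0.2, -1.1, 4.8]
gripper_width: 0.24
grasp_force: 3.0
```

>>> step_arm([
  {"dx": -0.03,"dy": 0,"dz": -0.003,"spin": 0},
  {"dx": -0.06,"dy": 0,"dz": -0.006,"spin": 0},
  {"dx": -0.09,"dy": 0,"dz": -0.006,"spin": 0},
  {"dx": -0.12,"dy": 0,"dz": -0.006,"spin": 0},
  {"dx": -0.15,"dy": 0,"dz": -0.004,"spin": 0},
  {"dx": -0.18,"dy": 0,"dz": -0.001,"spin": 0},
  {"dx": -0.21,"dy": 0,"dz": 0.004,"spin": 0},
  {"dx": -0.24,"dy": 0,"dz": 0.011,"spin": 0},
  {"dx": -0.27,"dy": 0,"dz": 0.018,"spin": 0},
  {"dx": -0.295,"dy": 0,"dz": 0.027,"spin": 0},
  {"dx": -0.32,"dy": 0,"dz": 0.036,"spin": 0},
  {"dx": -0.32,"dy": 0,"dz": 0.036,"spin": 0},
])

```text
clock: 23.3
tcp_pos: [0.4688, -0.2483, 0.1717]
orientation: [-2.284, -2.156, 0.001]
force: [0.2, -0.8, 0.1]
gripper_width: 0.239
grasp_force: 3.0
```

>>> step_arm([
  {"dx": 0,"dy": 0,"dz": 0,"spin": 0},
  {"dx": 0,"dy": 0,"dz": 0,"spin": 0},
  {"dx": 0,"dy": 0,"dz": 0,"spin": 0},
], hand=0, force=60)

```text
clock: 23.6
tcp_pos: [0.4692, -0.2465, 0.1721]
orientation: [-2.282, -2.159, 0.0]
force: [-0.7, 0.3, -1.7]
gripper_width: 0.228
grasp_force: 60.0
```

>>> step_arm([
  {"dx": 0,"dy": 0,"dz": -0.1,"spin": 0},
  {"dx": 0,"dy": 0,"dz": -0.25,"spin": 0},
  {"dx": 0,"dy": 0,"dz": -0.4,"spin": 0},
  {"dx": 0,"dy": 0,"dz": -0.4,"spin": 0},
  {"dx": 0,"dy": 0,"dz": -0.4,"spin": 0},
])

```text
clock: 24.1
tcp_pos: [0.4698, -0.2469, 0.2934]
orientation: [2.28, 2.157, 0.001]
force: [-0.0, 0.6, -2.5]
gripper_width: 0.232
grasp_force: 60.0
```

```bash
cat >> h.py <<'E'
def lean(h=.18):
    """lean from wrist: far edge row of the white foot along column of bottle; prints next moves to r0=.2,z0=.113"""
    f=grab('wrist'); g=cv2.cvtColor(f['color'],cv2.COLOR_RGB2HSV); p,y,s=pose()
    col=np.median(g[:240,270:282],axis=1).astype(int); sat=col[:,1]; sat=sat<75
    print('white rows',''.join('W' if b else '.' for b in sat[:230:3]))
    v=200
    cand=np.nonzero(~sat[:150])[0]; v=cand.max()+1 if len(cand) else 0
    o=np.array([np.cos(W),np.sin(W),0]); z=np.array([0,0,1.]); G=p-z*.003
    def vv(t):
        a=np.sin(t)*o+np.cos(t)*z; n=-np.cos(t)*o+np.sin(t)*z; return proj(f,G-h*a+.028*n)[1]
    ts=np.radians(np.arange(0,45,.5)); th=ts[np.argmin([abs(vv(t)-v) for t in ts])]
    print('foot row',v,'lean',np.degrees(th),'width',s['gripper_width'].round(3))
    def q(r0,z0): return wr(r0+h*np.sin(th)-.028*np.cos(th), z0+h*np.cos(th)+.028*np.sin(th)+.003)+[None]
    plan(q(.2,.113)[:3]+[87.1])
    rel(np.degrees(th))
E
python3 - <<'E'
from h import *
lean()
E
```

```text
white rows .................WWWWWWWWWWWWWWWWWWWWWWWWWWWWWWWWWWWWWWWWWWWWWWWWWWWWWWWWWWWWTraceback (most recent call last):
  File "<stdin>", line 2, in <module>
  File "h.py", line 72, in lean
    print('foot row',v,'lean',np.degrees(th),'width',s['gripper_width'].round(3))
                                                     ^^^^^^^^^^^^^^^^^^^^^^^^
AttributeError: 'float' object has no attribute 'round'
```

```bash
sed -i "s/s\['gripper_width'\].round(3))/s['gripper_width'])/" h.py; python3 - <<'E'
from h import *
lean()
E
```

```text
white rows .................WWWWWWWWWWWWWWWWWWWWWWWWWWWWWWWWWWWWWWWWWWWWWWWWWWWWWWWWWWWW
foot row 50 lean 29.999999999999996 width 0.22500691287456742
clk 24.2 p [ 0.4683 -0.2464  0.2909] yaw 86.8 q [ 0.56  0.22 -0.15  1.81  0.04  1.12  0.34] w 0.225 F [ 0.4  0.2 -1. ]
dx 0.5666 dy 0.4155 dz 0.0166 spin -0.0016  dist mm 211
r0 0.3693 z0 0.1180 lateral(+x) -0.1255 z 0.2909 F [ 0.4  0.2 -1. ] yaw 86.8 clk 24.2
```

>>> step_arm([
  {"dx": 0.12,"dy": 0.1,"dz": 0.0,"spin": 0},
  {"dx": 0.24,"dy": 0.2,"dz": 0.0,"spin": 0},
  {"dx": 0.36,"dy": 0.3,"dz": 0.0,"spin": 0},
  {"dx": 0.46,"dy": 0.38,"dz": 0.01,"spin": 0},
  {"dx": 0.54,"dy": 0.414,"dz": 0.016,"spin": -0.002},
  {"dx": 0.567,"dy": 0.414,"dz": 0.016,"spin": -0.002},
  {"dx": 0.567,"dy": 0.414,"dz": 0.016,"spin": -0.002},
  {"dx": 0.567,"dy": 0.414,"dz": 0.016,"spin": -0.002},
])

```text
clock: 25.0
tcp_pos: [0.6017, -0.0858, 0.2863]
orientation: [-2.277, -2.163, 0.004]
force: [0.5, -0.9, -0.7]
gripper_width: 0.227
grasp_force: 60.0
```

```bash
python3 - <<'E'
from h import *
lean()
E
```

```text
white rows WWWWWWWWWWWWWWWWWWWWWWWWWWWWWWWWWWWWWWWWWWWWWWWWWWWWWWWWWWWWWWWWWWWWWWWWWWWWW
foot row 0 lean 41.5 width 0.23319295385283892
clk 25.1 p [ 0.6018 -0.0864  0.2868] yaw 87.0 q [ 0.29  0.37 -0.24  1.62  0.1   1.16 -0.03] w 0.233 F [ 0.8 -0.2 -1.5]
dx -0.0991 dy 0.0013 dz 0.0580 spin -0.0006  dist mm 34
r0 0.1703 z0 0.1304 lateral(+x) -0.0003 z 0.2868 F [ 0.8 -0.2 -1.5] yaw 87.0 clk 25.05
```

>>> step_arm([
  {"dx": 0.05,"dy": 0,"dz": 0.04,"spin": 0},
  {"dx": 0.1,"dy": 0,"dz": 0.09,"spin": 0},
  {"dx": 0.128,"dy": 0,"dz": 0.12,"spin": 0},
  {"dx": 0.153,"dy": 0,"dz": 0.145,"spin": 0},
  {"dx": 0.173,"dy": 0,"dz": 0.19,"spin": 0},
  {"dx": 0.193,"dy": 0,"dz": 0.24,"spin": 0},
  {"dx": 0.2,"dy": 0,"dz": 0.253,"spin": 0},
  {"dx": 0.2,"dy": 0,"dz": 0.253,"spin": 0},
  {"dx": 0.2,"dy": 0,"dz": 0.264,"spin": 0},
])

```text
clock: 25.95
tcp_pos: [0.6065, -0.0247, 0.2087]
orientation: [2.276, 2.164, 0.001]
force: [-0.3, -0.6, -0.8]
gripper_width: 0.227
grasp_force: 60.0
```

```bash
python3 - <<'E'
from h import *
rel(30)
E
```

```text
r0 0.1409 z0 0.0358 lateral(+x) 0.0012 z 0.2087 F [-0.3 -0.6 -0.8] yaw 87.1 clk 25.95
```

Now right it, release, lift.

>>> step_arm([
  {"dx": 0,"dy": 0,"dz": 0.003,"spin": 0},
  {"dx": 0,"dy": 0,"dz": 0.003,"spin": 0},
  {"dx": 0.04,"dy": 0,"dz": -0.012,"spin": 0},
  {"dx": 0.083,"dy": 0,"dz": -0.024,"spin": 0},
  {"dx": 0.123,"dy": 0,"dz": -0.031,"spin": 0},
  {"dx": 0.163,"dy": 0,"dz": -0.036,"spin": 0},
  {"dx": 0.204,"dy": 0,"dz": -0.038,"spin": 0},
  {"dx": 0.245,"dy": 0,"dz": -0.038,"spin": 0},
  {"dx": 0.29,"dy": 0,"dz": -0.036,"spin": 0},
  {"dx": 0.325,"dy": 0,"dz": -0.031,"spin": 0},
  {"dx": 0.335,"dy": 0,"dz": -0.029,"spin": 0},
  {"dx": 0.335,"dy": 0,"dz": -0.029,"spin": 0},
], hand=0, force=3)

```text
clock: 27.15
tcp_pos: [0.6111, 0.0769, 0.2172]
orientation: [2.275, 2.166, 0.001]
force: [-0.2, 0.2, 2.3]
gripper_width: 0.239
grasp_force: 3.0
```

>>> step_arm([
  {"dx": 0,"dy": 0,"dz": 0,"spin": 0},
  {"dx": 0,"dy": 0,"dz": 0,"spin": 0},
  {"dx": 0,"dy": 0,"dz": 0,"spin": 0},
  {"dx": 0,"dy": 0,"dz": 0,"spin": 0},
  {"dx": 0,"dy": 0,"dz": -0.1,"spin": 0},
  {"dx": 0,"dy": 0,"dz": -0.3,"spin": 0},
  {"dx": 0,"dy": 0,"dz": -0.3,"spin": 0},
  {"dx": 0,"dy": 0,"dz": -0.3,"spin": 0},
  {"dx": 0,"dy": 0,"dz": -0.3,"spin": 0},
], hand=0.6)

```text
clock: 28.05
tcp_pos: [0.6103, 0.0758, 0.306]
orientation: [-2.276, -2.165, 0.002]
force: [-1.1, 0.0, -0.3]
gripper_width: 0.597
grasp_force: 0.0
```

```bash
python3 - <<'E'
from h import *
plan((*C,.31,51.1),(*C,.21,None)); B=C+.106*np.array([np.cos(W),np.sin(W)]); print('exp',B); 
f=grab('wrist','w11.png'); c=f['color'].astype(int); a=proj(f,[*B,.234]); b=proj(f,[*B,.17]); print(a,b)
g=c.max(2); u0=int(a[0])
for v in range(170,268,6): 
    r=np.nonzero(g[v,u0-60:u0+60]<40)[0]; print(v,(r.min()+u0-60,r.max()+u0-60) if len(r) else '-',end=' ')
E
```

```text
clk 28.1 p [0.6103 0.0758 0.306 ] yaw 87.1 q [ 0.06  0.37 -0.3   1.58  0.11  1.21 -0.31] w 0.597 F [-1.1  0.  -0.3]
dx 0.3537 dy 0.0003 dz -0.0133 spin 0.2002  dist mm 106
dx 0.0000 dy 0.0000 dz 0.3333 spin -0.0000  dist mm 100
exp [0.61033715 0.07593575]
(np.float64(274.9079277434751), np.float64(235.16337725239094)) (np.float64(275.14313900465487), np.float64(205.68036957057174))
170 - 176 - 182 - 188 - 194 (np.int64(265), np.int64(287)) 200 (np.int64(261), np.int64(291)) 206 (np.int64(260), np.int64(292)) 212 (np.int64(260), np.int64(292)) 218 (np.int64(263), np.int64(289)) 224 (np.int64(262), np.int64(290)) 230 (np.int64(262), np.int64(290)) 236 (np.int64(260), np.int64(291)) 242 (np.int64(260), np.int64(292)) 248 (np.int64(261), np.int64(292)) 254 (np.int64(215), np.int64(288)) 260 (np.int64(214), np.int64(218)) 266 (np.int64(214), np.int64(218))
```

>>> step_arm([
  {"dx": 0.1,"dy": 0,"dz": -0.013,"spin": 0.05},
  {"dx": 0.354,"dy": 0,"dz": -0.013,"spin": 0.2},
  {"dx": 0.354,"dy": 0,"dz": -0.013,"spin": 0.2},
  {"dx": 0.354,"dy": 0,"dz": -0.013,"spin": 0.2},
  {"dx": 0.354,"dy": 0,"dz": -0.013,"spin": 0.2},
  {"dx": 0.354,"dy": 0,"dz": -0.013,"spin": 0.2},
  {"dx": 0.354,"dy": 0,"dz": 0.2,"spin": 0.2},
  {"dx": 0.354,"dy": 0,"dz": 0.32,"spin": 0.2},
  {"dx": 0.354,"dy": 0,"dz": 0.32,"spin": 0.2},
])

```text
clock: 29.0
tcp_pos: [0.6104, 0.1796, 0.2022]
orientation: [-2.831, -1.356, 0.025]
force: [-1.1, -0.2, -0.2]
gripper_width: 0.604
grasp_force: 0.0
```

>>> step_arm([
  {"dx": 0,"dy": 0,"dz": 0,"spin": 0},
  {"dx": 0,"dy": 0,"dz": 0,"spin": 0},
  {"dx": 0,"dy": 0,"dz": 0,"spin": 0},
  {"dx": 0,"dy": 0,"dz": 0,"spin": 0},
  {"dx": 0,"dy": 0,"dz": 0,"spin": 0},
  {"dx": 0,"dy": 0,"dz": 0,"spin": 0},
  {"dx": 0,"dy": 0,"dz": 0,"spin": 0},
], hand=0, force=30)

```text
clock: 29.7
tcp_pos: [0.6168, 0.1822, 0.212]
orientation: [2.833, 1.356, 0.003]
force: [-0.2, -1.1, 4.7]
gripper_width: 0.173
grasp_force: 29.9
```

>>> step_arm([
  {"dx": 0,"dy": 0,"dz": 0,"spin": -0.03},
  {"dx": 0,"dy": 0,"dz": 0,"spin": -0.07},
  {"dx": 0,"dy": 0,"dz": 0,"spin": -0.11},
  {"dx": 0,"dy": 0,"dz": 0,"spin": -0.15},
  {"dx": 0,"dy": 0,"dz": 0,"spin": -0.19},
  {"dx": 0,"dy": 0,"dz": 0,"spin": -0.23},
  {"dx": 0,"dy": 0,"dz": 0,"spin": -0.27},
  {"dx": 0,"dy": 0,"dz": 0,"spin": -0.31},
  {"dx": 0,"dy": 0,"dz": 0,"spin": -0.35},
  {"dx": 0,"dy": 0,"dz": 0,"spin": -0.38},
  {"dx": 0,"dy": 0,"dz": 0,"spin": -0.4},
  {"dx": 0,"dy": 0,"dz": 0,"spin": -0.4},
])

```text
clock: 30.9
tcp_pos: [0.6158, 0.1822, 0.212]
orientation: [-1.493, -2.764, 0.0]
force: [-4.0, -1.8, 8.4]
gripper_width: 0.174
grasp_force: 30.0
```

>>> step_arm([
  {"dx": 0,"dy": 0,"dz": 0,"spin": 0},
  {"dx": 0,"dy": 0,"dz": 0,"spin": 0},
  {"dx": 0,"dy": 0,"dz": 0,"spin": 0},
  {"dx": 0,"dy": 0,"dz": 0,"spin": 0},
  {"dx": 0,"dy": 0,"dz": -0.2,"spin": 0},
  {"dx": 0,"dy": 0,"dz": -0.4,"spin": 0},
  {"dx": 0,"dy": 0,"dz": -0.5,"spin": 0},
  {"dx": 0,"dy": 0,"dz": -0.5,"spin": 0},
], hand=0.6)

```text
clock: 31.7
tcp_pos: [0.6193, 0.1842, 0.3696]
orientation: [1.491, 2.754, 0.016]
force: [0.6, -0.5, -0.3]
gripper_width: 0.601
grasp_force: 0.0
```

```bash
sed -i "s/print('deg from window (x3):',out)/print('deg from window:',''.join('?' if o<0 else '#' if o<90 else '.' for o in out))/" h.py; python3 - <<'E'
from h import *
slots(); slots('top'); necks(); plan((.596,-.265,.36,87.1))
E
```

```text
deg from window: ????????????????????????????#................#####...........................................######.................????
deg from window: ###...................######..........##.............................................................................###
top 195 mid-neck [ 0.646 -0.369]
top 90 mid-neck [ 0.6   -0.272]
top 100 mid-neck [ 0.505 -0.368]
scene 52 mid-neck [ 0.593 -0.272]
scene 60 mid-neck [ 0.498 -0.366]
clk 31.9 p [0.6155 0.1818 0.3594] yaw 123.1 q [ 0.03  0.42 -0.51  1.43  0.2   1.35  0.09] w 0.598 F [ 0.4  0.9 -0.1]
dx -1.2114 dy -0.8686 dz -0.0018 spin 0.2002  dist mm 447
```

>>> step_arm([
  {"dx": -0.1,"dy": -0.07,"dz": 0,"spin": 0},
  {"dx": -0.615,"dy": -0.436,"dz": 0,"spin": 0},
  {"dx": -0.615,"dy": -0.436,"dz": 0,"spin": 0},
  {"dx": -0.615,"dy": -0.436,"dz": 0,"spin": 0},
  {"dx": -0.615,"dy": -0.436,"dz": 0,"spin": 0},
  {"dx": -0.615,"dy": -0.436,"dz": 0,"spin": 0},
])

```text
clock: 32.5
tcp_pos: [0.6061, -0.0534, 0.3582]
orientation: [-1.511, -2.752, 0.009]
force: [0.3, -0.7, 0.4]
gripper_width: 0.601
grasp_force: 0.0
```

>>> step_arm([
  {"dx": -0.614,"dy": -0.436,"dz": 0,"spin": 0.2},
  {"dx": -0.614,"dy": -0.436,"dz": 0,"spin": 0.2},
  {"dx": -0.614,"dy": -0.436,"dz": 0,"spin": 0.2},
  {"dx": -0.614,"dy": -0.436,"dz": 0,"spin": 0.2},
  {"dx": -0.614,"dy": -0.436,"dz": 0,"spin": 0.2},
  {"dx": -0.614,"dy": -0.436,"dz": 0,"spin": 0.2},
  {"dx": -0.614,"dy": -0.436,"dz": 0,"spin": 0.2},
  {"dx": -0.614,"dy": -0.436,"dz": 0,"spin": 0.2},
])

```text
clock: 33.3
tcp_pos: [0.5992, -0.2666, 0.3601]
orientation: [-2.27, -2.169, -0.001]
force: [-1.6, 0.4, 0.7]
gripper_width: 0.599
grasp_force: 0.0
```

```bash
python3 - <<'E'
from h import *
wneck(.598,-.270); plan((.598,-.270,.183,87.1))
E
```

```text
937 centroid@.155 [ 0.603  -0.2746] tip far edge [ 0.6018 -0.2813]
clk 33.4 p [ 0.5993 -0.2666  0.3605] yaw 87.4 q [ 0.55  0.41 -0.24  1.4   0.1   1.34  0.26] w 0.603 F [-0.  -0.5 -0.1]
dx -0.0116 dy -0.0039 dz 0.5915 spin 0.0017  dist mm 177
```

```bash
python3 - <<'E'
from h import *
for n,u,v in (('top',409,161),('scene',408,192)):
    f=grab(n); c=f['color']; g=cv2.cvtColor(c,cv2.COLOR_RGB2HSV)
    m=((g[...,1]<45)&(g[...,2]>170)).astype(np.uint8); k,l,st,ce=cv2.connectedComponentsWithStats(m); i=l[v,u]; print(st[i],at(f,*ce[i],.19))
E
```

```text
[ 365  120   64  195 3332] [ 0.4943713  -0.35818902  0.19      ]
[398 183  21  20 340] [ 0.68042467 -0.40681013  0.19      ]
```

>>> step_arm([
  {"dx": -0.018,"dy": 0.006,"dz": 0.1,"spin": 0.002},
  {"dx": -0.018,"dy": 0.006,"dz": 0.25,"spin": 0.002},
  {"dx": -0.018,"dy": 0.006,"dz": 0.4,"spin": 0.002},
  {"dx": -0.018,"dy": 0.006,"dz": 0.5,"spin": 0.002},
  {"dx": -0.018,"dy": 0.006,"dz": 0.592,"spin": 0.002},
  {"dx": -0.018,"dy": 0.006,"dz": 0.592,"spin": 0.002},
])

```text
clock: 34.05
tcp_pos: [0.5976, -0.2728, 0.1789]
orientation: [-2.275, -2.155, 0.005]
force: [0.5, 0.5, -0.2]
gripper_width: 0.602
grasp_force: 0.0
```

>>> step_arm([
  {"dx": 0,"dy": 0,"dz": 0,"spin": 0},
  {"dx": 0,"dy": 0,"dz": 0,"spin": 0},
  {"dx": 0,"dy": 0,"dz": 0,"spin": 0},
  {"dx": 0,"dy": 0,"dz": 0,"spin": 0},
  {"dx": 0,"dy": 0,"dz": 0,"spin": 0},
  {"dx": 0,"dy": 0,"dz": 0,"spin": 0},
  {"dx": 0,"dy": 0,"dz": 0,"spin": 0},
], hand=0, force=3)

```text
clock: 34.75
tcp_pos: [0.6012, -0.2753, 0.1844]
orientation: [2.281, 2.157, 0.002]
force: [2.0, 0.7, 3.8]
gripper_width: 0.241
grasp_force: 3.0
```

>>> step_arm([
  {"dx": -0.03,"dy": 0,"dz": -0.003,"spin": 0},
  {"dx": -0.06,"dy": 0,"dz": -0.006,"spin": 0},
  {"dx": -0.09,"dy": 0,"dz": -0.006,"spin": 0},
  {"dx": -0.12,"dy": 0,"dz": -0.006,"spin": 0},
  {"dx": -0.15,"dy": 0,"dz": -0.004,"spin": 0},
  {"dx": -0.18,"dy": 0,"dz": -0.001,"spin": 0},
  {"dx": -0.21,"dy": 0,"dz": 0.004,"spin": 0},
  {"dx": -0.24,"dy": 0,"dz": 0.011,"spin": 0},
  {"dx": -0.27,"dy": 0,"dz": 0.018,"spin": 0},
  {"dx": -0.295,"dy": 0,"dz": 0.027,"spin": 0},
  {"dx": -0.32,"dy": 0,"dz": 0.036,"spin": 0},
  {"dx": -0.32,"dy": 0,"dz": 0.036,"spin": 0},
])

```text
clock: 35.95
tcp_pos: [0.5938, -0.3725, 0.1716]
orientation: [-2.284, -2.156, 0.002]
force: [-0.6, -0.7, 1.0]
gripper_width: 0.261
grasp_force: 3.0
```

>>> step_arm([
  {"dx": 0,"dy": 0,"dz": 0,"spin": 0},
  {"dx": 0,"dy": 0,"dz": 0,"spin": 0},
  {"dx": 0,"dy": 0,"dz": 0,"spin": 0},
], hand=0, force=60)

```text
clock: 36.25
tcp_pos: [0.5933, -0.3702, 0.1727]
orientation: [-2.28, -2.157, 0.003]
force: [-2.8, -0.5, 3.9]
gripper_width: 0.225
grasp_force: 60.0
```

>>> step_arm([
  {"dx": 0,"dy": 0,"dz": -0.1,"spin": 0},
  {"dx": 0,"dy": 0,"dz": -0.25,"spin": 0},
  {"dx": 0,"dy": 0,"dz": -0.4,"spin": 0},
  {"dx": 0,"dy": 0,"dz": -0.4,"spin": 0},
  {"dx": 0,"dy": 0,"dz": -0.4,"spin": 0},
])

```text
clock: 36.75
tcp_pos: [0.5951, -0.3705, 0.2935]
orientation: [2.281, 2.158, 0.0]
force: [-0.2, -0.2, -2.9]
gripper_width: 0.229
grasp_force: 60.0
```

```bash
python3 - <<'E'
from h import *
lean()
E
```

```text
white rows ...................WWWWWWWWWWWWWWWWWWWWWWWWWWWWWWWWWWWWWWWWWWWWWWWWWWWWWWWWWW
foot row 57 lean 28.0 width 0.22996302015091494
clk 36.8 p [ 0.5941 -0.3701  0.2914] yaw 86.8 q [ 0.66  0.54 -0.21  1.36  0.11  1.26  0.38] w 0.23 F [ 0.5 -0.3 -2.6]
dx 0.9748 dy -0.0257 dz 0.0112 spin -0.0015  dist mm 293
r0 0.4925 z0 0.1164 lateral(+x) 0.0063 z 0.2914 F [ 0.5 -0.3 -2.6] yaw 86.8 clk 36.8
```

>>> step_arm([
  {"dx": 0.12,"dy": -0.01,"dz": 0.0,"spin": -0.001},
  {"dx": 0.27,"dy": -0.02,"dz": 0.0,"spin": -0.001},
  {"dx": 0.42,"dy": -0.026,"dz": 0.0,"spin": -0.001},
  {"dx": 0.57,"dy": -0.026,"dz": 0.005,"spin": -0.001},
  {"dx": 0.71,"dy": -0.026,"dz": 0.01,"spin": -0.001},
  {"dx": 0.84,"dy": -0.026,"dz": 0.011,"spin": -0.001},
  {"dx": 0.93,"dy": -0.026,"dz": 0.011,"spin": -0.001},
  {"dx": 0.975,"dy": -0.026,"dz": 0.011,"spin": -0.001},
  {"dx": 0.975,"dy": -0.026,"dz": 0.011,"spin": -0.001},
  {"dx": 0.975,"dy": -0.026,"dz": 0.011,"spin": -0.001},
])

```text
clock: 37.8
tcp_pos: [0.6028, -0.0804, 0.2881]
orientation: [-2.281, -2.16, 0.004]
force: [0.8, -1.2, -2.0]
gripper_width: 0.229
grasp_force: 60.0
```

```bash
python3 - <<'E'
from h import *
rel(28.5)
E
```

```text
r0 0.2012 z0 0.1135 lateral(+x) 0.0004 z 0.2881 F [ 0.8 -1.2 -2. ] yaw 86.9 clk 37.8
```

>>> step_arm([
  {"dx": 0.05,"dy": 0,"dz": 0.04,"spin": 0},
  {"dx": 0.093,"dy": 0,"dz": 0.09,"spin": 0},
  {"dx": 0.12,"dy": 0,"dz": 0.12,"spin": 0},
  {"dx": 0.145,"dy": 0,"dz": 0.145,"spin": 0},
  {"dx": 0.165,"dy": 0,"dz": 0.19,"spin": 0},
  {"dx": 0.187,"dy": 0,"dz": 0.24,"spin": 0},
  {"dx": 0.192,"dy": 0,"dz": 0.25,"spin": 0},
  {"dx": 0.192,"dy": 0,"dz": 0.25,"spin": 0},
  {"dx": 0.192,"dy": 0,"dz": 0.263,"spin": 0},
])

```text
clock: 38.7
tcp_pos: [0.6073, -0.0213, 0.211]
orientation: [2.279, 2.16, 0.002]
force: [0.3, -0.7, -1.6]
gripper_width: 0.232
grasp_force: 60.0
```

```bash
python3 - <<'E'
from h import *
rel(28.5)
E
```

```text
r0 0.1420 z0 0.0365 lateral(+x) 0.0019 z 0.211 F [ 0.3 -0.7 -1.6] yaw 86.9 clk 38.7
```

>>> step_arm([
  {"dx": 0,"dy": 0,"dz": 0.004,"spin": 0},
  {"dx": 0,"dy": 0,"dz": 0.004,"spin": 0},
  {"dx": 0.04,"dy": 0,"dz": -0.01,"spin": 0},
  {"dx": 0.073,"dy": 0,"dz": -0.018,"spin": 0},
  {"dx": 0.115,"dy": 0,"dz": -0.025,"spin": 0},
  {"dx": 0.154,"dy": 0,"dz": -0.03,"spin": 0},
  {"dx": 0.195,"dy": 0,"dz": -0.032,"spin": 0},
  {"dx": 0.235,"dy": 0,"dz": -0.033,"spin": 0},
  {"dx": 0.28,"dy": 0,"dz": -0.03,"spin": 0},
  {"dx": 0.318,"dy": 0,"dz": -0.025,"spin": 0},
  {"dx": 0.323,"dy": 0,"dz": -0.023,"spin": 0},
  {"dx": 0.323,"dy": 0,"dz": -0.023,"spin": 0},
], hand=0, force=3)

```text
clock: 39.9
tcp_pos: [0.6119, 0.0764, 0.2175]
orientation: [2.278, 2.162, 0.001]
force: [0.0, -0.5, 1.5]
gripper_width: 0.238
grasp_force: 3.0
```

>>> step_arm([
  {"dx": 0,"dy": 0,"dz": 0,"spin": 0},
  {"dx": 0,"dy": 0,"dz": 0,"spin": 0},
  {"dx": 0,"dy": 0,"dz": 0,"spin": 0},
  {"dx": 0,"dy": 0,"dz": 0,"spin": 0},
  {"dx": 0,"dy": 0,"dz": -0.1,"spin": 0},
  {"dx": 0,"dy": 0,"dz": -0.3,"spin": 0},
  {"dx": 0,"dy": 0,"dz": -0.3,"spin": 0},
  {"dx": 0,"dy": 0,"dz": -0.3,"spin": 0},
  {"dx": 0,"dy": 0,"dz": -0.3,"spin": 0},
], hand=0.6)

```text
clock: 40.8
tcp_pos: [0.6111, 0.0756, 0.3063]
orientation: [-2.279, -2.161, 0.002]
force: [-0.4, -1.0, -0.0]
gripper_width: 0.603
grasp_force: 0.0
```

```bash
cat >> h.py <<'E'
def upright():
    B=C+.106*np.array([np.cos(W),np.sin(W)])
    f=grab('wrist'); c=f['color'].astype(int); a=proj(f,[*B,.234]); b=proj(f,[*B,.17]); print(a,b)
    g=c.max(2); u0=int(a[0])
    for v in range(176,268,6):
        r=np.nonzero(g[v,u0-60:u0+60]<40)[0]; print(v,(int(r.min())+u0-60,int(r.max())+u0-60) if len(r) else '-',end=' ')
    print()
E
python3 - <<'E'
from h import *
plan((*C,.31,123.1),(*C,.21,None)); upright()
E
```

```text
clk 40.8 p [0.6111 0.0756 0.3063] yaw 86.9 q [ 0.11  0.38 -0.36  1.58  0.14  1.21 -0.33] w 0.603 F [-0.4 -1.  -0. ]
dx 0.3544 dy -0.0037 dz -0.0122 spin -0.2008  dist mm 106
dx 0.0000 dy 0.0000 dz 0.3333 spin -0.0000  dist mm 100
(np.float64(273.60272177489617), np.float64(234.66092631794214)) (np.float64(274.11786513764673), np.float64(205.30766099120123))
176 - 182 - 188 (269, 283) 194 (263, 290) 200 (261, 292) 206 (260, 292) 212 (262, 291) 218 (263, 290) 224 (261, 291) 230 (262, 291) 236 (260, 292) 242 (260, 292) 248 (263, 290) 254 (215, 282) 260 (213, 218) 266 (213, 218)
```

>>> step_arm([
  {"dx": 0.1,"dy": -0.004,"dz": -0.012,"spin": -0.05},
  {"dx": 0.354,"dy": -0.004,"dz": -0.012,"spin": -0.2},
  {"dx": 0.354,"dy": -0.004,"dz": -0.012,"spin": -0.2},
  {"dx": 0.354,"dy": -0.004,"dz": -0.012,"spin": -0.2},
  {"dx": 0.354,"dy": -0.004,"dz": -0.012,"spin": -0.2},
  {"dx": 0.354,"dy": -0.004,"dz": -0.012,"spin": -0.2},
  {"dx": 0.354,"dy": -0.004,"dz": 0.2,"spin": -0.2},
  {"dx": 0.354,"dy": -0.004,"dz": 0.32,"spin": -0.2},
  {"dx": 0.354,"dy": -0.004,"dz": 0.32,"spin": -0.2},
])

```text
clock: 41.75
tcp_pos: [0.6113, 0.178, 0.2034]
orientation: [-1.502, -2.748, 0.017]
force: [-0.3, -0.8, -0.7]
gripper_width: 0.602
grasp_force: 0.0
```

>>> step_arm([
  {"dx": 0,"dy": 0,"dz": 0,"spin": 0},
  {"dx": 0,"dy": 0,"dz": 0,"spin": 0},
  {"dx": 0,"dy": 0,"dz": 0,"spin": 0},
  {"dx": 0,"dy": 0,"dz": 0,"spin": 0},
  {"dx": 0,"dy": 0,"dz": 0,"spin": 0},
  {"dx": 0,"dy": 0,"dz": 0,"spin": 0},
  {"dx": 0,"dy": 0,"dz": 0,"spin": 0},
], hand=0, force=30)

```text
clock: 42.45
tcp_pos: [0.6161, 0.1818, 0.2123]
orientation: [1.5, 2.76, -0.0]
force: [-1.3, -1.8, 5.6]
gripper_width: 0.174
grasp_force: 30.0
```

>>> step_arm([
  {"dx": 0,"dy": 0,"dz": 0,"spin": -0.03},
  {"dx": 0,"dy": 0,"dz": 0,"spin": -0.07},
  {"dx": 0,"dy": 0,"dz": 0,"spin": -0.11},
  {"dx": 0,"dy": 0,"dz": 0,"spin": -0.15},
  {"dx": 0,"dy": 0,"dz": 0,"spin": -0.19},
  {"dx": 0,"dy": 0,"dz": 0,"spin": -0.23},
  {"dx": 0,"dy": 0,"dz": 0,"spin": -0.27},
  {"dx": 0,"dy": 0,"dz": 0,"spin": -0.31},
  {"dx": 0,"dy": 0,"dz": 0,"spin": -0.35},
  {"dx": 0,"dy": 0,"dz": 0,"spin": -0.38},
  {"dx": 0,"dy": 0,"dz": 0,"spin": -0.4},
  {"dx": 0,"dy": 0,"dz": 0,"spin": -0.4},
])

```text
clock: 43.65
tcp_pos: [0.6159, 0.1815, 0.2123]
orientation: [0.412, -3.114, 0.001]
force: [-3.7, -2.5, 7.3]
gripper_width: 0.171
grasp_force: 30.0
```

>>> step_arm([
  {"dx": 0,"dy": 0,"dz": 0,"spin": 0},
  {"dx": 0,"dy": 0,"dz": 0,"spin": 0},
  {"dx": 0,"dy": 0,"dz": 0,"spin": 0},
  {"dx": 0,"dy": 0,"dz": 0,"spin": 0},
  {"dx": 0,"dy": 0,"dz": -0.2,"spin": 0},
  {"dx": 0,"dy": 0,"dz": -0.4,"spin": 0},
  {"dx": 0,"dy": 0,"dz": -0.5,"spin": 0},
  {"dx": 0,"dy": 0,"dz": -0.5,"spin": 0},
  {"dx": 0,"dy": 0,"dz": -0.5,"spin": 0},
], hand=0.6)

```text
clock: 44.55
tcp_pos: [0.6166, 0.1826, 0.3629]
orientation: [-0.409, 3.111, 0.0]
force: [-1.3, -1.0, -1.9]
gripper_width: 0.603
grasp_force: 0.0
```

```bash
python3 - <<'E'
from h import *
slots(); slots('top'); necks(); plan((.505,-.366,.36,87.1))
E
```

```text
deg from window: ###.................?????????????????????????????????................#####...........................................###
deg from window: ###...................#.######.........................................##.#................................#.........###
top 196 mid-neck [ 0.645 -0.369]
top 100 mid-neck [ 0.505 -0.368]
scene 50 mid-neck [ 0.498 -0.366]
clk 44.8 p [0.6154 0.1815 0.3593] yaw -165.0 q [ 0.23  0.49 -0.81  1.42  0.35  1.39  1.24] w 0.599 F [-0.7  0.4  0.5]
dx 0.8266 dy -1.6680 dz -0.0025 spin 0.5992  dist mm 558
```

>>> step_arm([
  {"dx": 0.08,"dy": -0.16,"dz": 0,"spin": 0},
  {"dx": 0.413,"dy": -0.834,"dz": 0,"spin": 0},
  {"dx": 0.413,"dy": -0.834,"dz": 0,"spin": 0},
  {"dx": 0.413,"dy": -0.834,"dz": 0,"spin": 0},
  {"dx": 0.413,"dy": -0.834,"dz": 0,"spin": 0},
  {"dx": 0.413,"dy": -0.834,"dz": 0,"spin": 0},
  {"dx": 0.413,"dy": -0.834,"dz": 0,"spin": 0},
])

```text
clock: 45.45
tcp_pos: [0.5593, -0.0988, 0.3593]
orientation: [0.393, -3.113, 0.002]
force: [0.1, 0.1, -0.1]
gripper_width: 0.6
grasp_force: 0.0
```

>>> step_arm([
  {"dx": 0.413,"dy": -0.834,"dz": 0,"spin": 0.559},
  {"dx": 0.413,"dy": -0.834,"dz": 0,"spin": 0.559},
  {"dx": 0.413,"dy": -0.834,"dz": 0,"spin": 0.559},
  {"dx": 0.413,"dy": -0.834,"dz": 0,"spin": 0.559},
  {"dx": 0.413,"dy": -0.834,"dz": 0,"spin": 0.559},
  {"dx": 0.413,"dy": -0.834,"dz": 0,"spin": 0.559},
  {"dx": 0.413,"dy": -0.834,"dz": 0,"spin": 0.559},
  {"dx": 0.413,"dy": -0.834,"dz": 0,"spin": 0.559},
  {"dx": 0.413,"dy": -0.834,"dz": 0,"spin": 0.559},
  {"dx": 0.413,"dy": -0.834,"dz": 0,"spin": 0.559},
  {"dx": 0.413,"dy": -0.834,"dz": 0,"spin": 0.559},
  {"dx": 0.413,"dy": -0.834,"dz": 0,"spin": 0.559},
])

```text
clock: 46.65
tcp_pos: [0.5062, -0.3641, 0.3597]
orientation: [-2.139, -2.298, -0.001]
force: [0.5, 0.2, 0.1]
gripper_width: 0.602
grasp_force: 0.0
```

>>> step_arm([
  {"dx": 0,"dy": 0,"dz": 0,"spin": 0.04},
  {"dx": 0,"dy": 0,"dz": 0,"spin": 0.04},
  {"dx": 0,"dy": 0,"dz": 0,"spin": 0.04},
])

```text
clock: 46.95
tcp_pos: [0.5061, -0.3645, 0.3603]
orientation: [-2.27, -2.169, 0.0]
force: [0.4, -0.3, 0.1]
gripper_width: 0.6
grasp_force: 0.0
```

```bash
python3 - <<'E'
from h import *
wneck(.505,-.367); plan((.505,-.367,.183,87.1)); necks()
E
```

```text
924 centroid@.155 [ 0.5072 -0.3717] tip far edge [ 0.5062 -0.3784]
clk 47.0 p [ 0.506  -0.3647  0.3605] yaw 87.4 q [ 0.84  0.36 -0.34  1.48  0.12  1.32  0.44] w 0.593 F [-0.1  0.   1.1]
dx -0.0078 dy -0.0031 dz 0.5916 spin 0.0015  dist mm 177
top 173 mid-neck [ 0.646 -0.368]
top 103 mid-neck [ 0.505 -0.369]
```

>>> step_arm([
  {"dx": -0.016,"dy": -0.002,"dz": 0.1,"spin": 0.002},
  {"dx": -0.016,"dy": -0.002,"dz": 0.25,"spin": 0.002},
  {"dx": -0.016,"dy": -0.002,"dz": 0.4,"spin": 0.002},
  {"dx": -0.016,"dy": -0.002,"dz": 0.5,"spin": 0.002},
  {"dx": -0.016,"dy": -0.002,"dz": 0.592,"spin": 0.002},
  {"dx": -0.016,"dy": -0.002,"dz": 0.592,"spin": 0.002},
])

```text
clock: 47.7
tcp_pos: [0.5022, -0.3685, 0.1791]
orientation: [-2.276, -2.154, 0.002]
force: [0.4, 1.7, 0.2]
gripper_width: 0.596
grasp_force: 0.0
```

>>> step_arm([
  {"dx": 0,"dy": 0,"dz": 0,"spin": 0},
  {"dx": 0,"dy": 0,"dz": 0,"spin": 0},
  {"dx": 0,"dy": 0,"dz": 0,"spin": 0},
  {"dx": 0,"dy": 0,"dz": 0,"spin": 0},
  {"dx": 0,"dy": 0,"dz": 0,"spin": 0},
  {"dx": 0,"dy": 0,"dz": 0,"spin": 0},
  {"dx": 0,"dy": 0,"dz": 0,"spin": 0},
], hand=0, force=3)

```text
clock: 48.4
tcp_pos: [0.5059, -0.3705, 0.1846]
orientation: [2.281, 2.157, 0.001]
force: [1.2, 0.1, 5.0]
gripper_width: 0.238
grasp_force: 3.0
```

>>> step_arm([
  {"dx": -0.03,"dy": 0,"dz": -0.003,"spin": 0},
  {"dx": -0.06,"dy": 0,"dz": -0.006,"spin": 0},
  {"dx": -0.09,"dy": 0,"dz": -0.006,"spin": 0},
  {"dx": -0.12,"dy": 0,"dz": -0.006,"spin": 0},
  {"dx": -0.15,"dy": 0,"dz": -0.004,"spin": 0},
  {"dx": -0.18,"dy": 0,"dz": -0.001,"spin": 0},
  {"dx": -0.21,"dy": 0,"dz": 0.004,"spin": 0},
  {"dx": -0.24,"dy": 0,"dz": 0.011,"spin": 0},
  {"dx": -0.27,"dy": 0,"dz": 0.018,"spin": 0},
  {"dx": -0.295,"dy": 0,"dz": 0.027,"spin": 0},
  {"dx": -0.32,"dy": 0,"dz": 0.036,"spin": 0},
  {"dx": -0.32,"dy": 0,"dz": 0.036,"spin": 0},
])

```text
clock: 49.6
tcp_pos: [0.4987, -0.4675, 0.172]
orientation: [-2.284, -2.156, 0.001]
force: [0.1, 0.2, 0.8]
gripper_width: 0.261
grasp_force: 3.0
```

>>> step_arm([
  {"dx": 0,"dy": 0,"dz": 0,"spin": 0},
  {"dx": 0,"dy": 0,"dz": 0,"spin": 0},
  {"dx": 0,"dy": 0,"dz": 0,"spin": 0},
], hand=0, force=60)

```text
clock: 49.9
tcp_pos: [0.4978, -0.4653, 0.1729]
orientation: [-2.279, -2.157, 0.003]
force: [-3.4, -0.4, 4.2]
gripper_width: 0.234
grasp_force: 60.1
```

>>> step_arm([
  {"dx": 0,"dy": 0,"dz": -0.1,"spin": 0},
  {"dx": 0,"dy": 0,"dz": -0.25,"spin": 0},
  {"dx": 0,"dy": 0,"dz": -0.4,"spin": 0},
  {"dx": 0,"dy": 0,"dz": -0.4,"spin": 0},
  {"dx": 0,"dy": 0,"dz": -0.4,"spin": 0},
])

```text
clock: 50.4
tcp_pos: [0.5, -0.4658, 0.2941]
orientation: [2.281, 2.158, -0.0]
force: [-0.2, 0.9, -2.1]
gripper_width: 0.23
grasp_force: 60.0
```

```bash
python3 - <<'E'
from h import *
lean()
E
```

```text
white rows ...................WWWWWWWWWWWWWWWWWWWWWWWWWWWWWWWWWWWWWWWWWWWWWWWWWWWWWWWWWW
foot row 57 lean 28.0 width 0.23284032909831798
clk 50.5 p [ 0.4991 -0.4653  0.2921] yaw 86.8 q [ 0.92  0.51 -0.31  1.41  0.16  1.24  0.54] w 0.233 F [-0.7 -0.1 -1.8]
dx 1.3093 dy 0.2725 dz 0.0134 spin -0.0016  dist mm 401
r0 0.5924 z0 0.1170 lateral(+x) -0.0837 z 0.2921 F [-0.7 -0.1 -1.8] yaw 86.8 clk 50.45
```

>>> step_arm([
  {"dx": 0.12,"dy": 0.03,"dz": 0.0,"spin": 0},
  {"dx": 0.27,"dy": 0.07,"dz": 0.0,"spin": 0},
  {"dx": 0.42,"dy": 0.1,"dz": 0.0,"spin": 0},
  {"dx": 0.57,"dy": 0.13,"dz": 0.0,"spin": 0},
  {"dx": 0.7,"dy": 0.16,"dz": 0.0,"spin": 0},
  {"dx": 0.8,"dy": 0.2,"dz": 0.0,"spin": 0},
  {"dx": 0.9,"dy": 0.24,"dz": 0.0,"spin": 0},
])

```text
clock: 51.15
tcp_pos: [0.5855, -0.1983, 0.2903]
orientation: [-2.279, -2.157, 0.004]
force: [0.7, -0.3, -0.6]
gripper_width: 0.231
grasp_force: 60.0
```

>>> step_arm([
  {"dx": 0.12,"dy": 0.033,"dz": 0.005,"spin": -0.001},
  {"dx": 0.25,"dy": 0.033,"dz": 0.01,"spin": -0.001},
  {"dx": 0.36,"dy": 0.033,"dz": 0.013,"spin": -0.001},
  {"dx": 0.409,"dy": 0.033,"dz": 0.013,"spin": -0.001},
  {"dx": 0.409,"dy": 0.033,"dz": 0.013,"spin": -0.001},
  {"dx": 0.409,"dy": 0.033,"dz": 0.013,"spin": -0.001},
])

```text
clock: 51.75
tcp_pos: [0.6028, -0.0805, 0.2879]
orientation: [-2.281, -2.16, 0.004]
force: [0.2, -0.8, -1.1]
gripper_width: 0.228
grasp_force: 60.0
```

```bash
python3 - <<'E'
from h import *
rel(28.5)
E
```

```text
r0 0.2013 z0 0.1134 lateral(+x) 0.0004 z 0.2879 F [ 0.2 -0.8 -1.1] yaw 86.9 clk 51.75
```

Same state as for the previous bottle; same insertion.

>>> step_arm([
  {"dx": 0.05,"dy": 0,"dz": 0.04,"spin": 0},
  {"dx": 0.093,"dy": 0,"dz": 0.09,"spin": 0},
  {"dx": 0.12,"dy": 0,"dz": 0.12,"spin": 0},
  {"dx": 0.145,"dy": 0,"dz": 0.145,"spin": 0},
  {"dx": 0.165,"dy": 0,"dz": 0.19,"spin": 0},
  {"dx": 0.187,"dy": 0,"dz": 0.24,"spin": 0},
  {"dx": 0.192,"dy": 0,"dz": 0.25,"spin": 0},
  {"dx": 0.192,"dy": 0,"dz": 0.25,"spin": 0},
  {"dx": 0.192,"dy": 0,"dz": 0.263,"spin": 0},
])

```text
clock: 52.65
tcp_pos: [0.6073, -0.0213, 0.2107]
orientation: [2.279, 2.16, 0.002]
force: [0.6, -0.2, -1.9]
gripper_width: 0.233
grasp_force: 60.0
```

```bash
python3 - <<'E'
from h import *
rel(28.5)
E
```

```text
r0 0.1420 z0 0.0361 lateral(+x) 0.0018 z 0.2107 F [ 0.6 -0.2 -1.9] yaw 86.9 clk 52.65
```

>>> step_arm([
  {"dx": 0,"dy": 0,"dz": 0.004,"spin": 0},
  {"dx": 0,"dy": 0,"dz": 0.004,"spin": 0},
  {"dx": 0.04,"dy": 0,"dz": -0.01,"spin": 0},
  {"dx": 0.073,"dy": 0,"dz": -0.018,"spin": 0},
  {"dx": 0.115,"dy": 0,"dz": -0.025,"spin": 0},
  {"dx": 0.154,"dy": 0,"dz": -0.03,"spin": 0},
  {"dx": 0.195,"dy": 0,"dz": -0.032,"spin": 0},
  {"dx": 0.235,"dy": 0,"dz": -0.033,"spin": 0},
  {"dx": 0.28,"dy": 0,"dz": -0.03,"spin": 0},
  {"dx": 0.318,"dy": 0,"dz": -0.025,"spin": 0},
  {"dx": 0.323,"dy": 0,"dz": -0.023,"spin": 0},
  {"dx": 0.323,"dy": 0,"dz": -0.023,"spin": 0},
], hand=0, force=3)

```text
clock: 53.85
tcp_pos: [0.6118, 0.0763, 0.2171]
orientation: [2.278, 2.163, 0.0]
force: [-0.4, -0.7, 1.8]
gripper_width: 0.237
grasp_force: 3.0
```

>>> step_arm([
  {"dx": 0,"dy": 0,"dz": 0,"spin": 0},
  {"dx": 0,"dy": 0,"dz": 0,"spin": 0},
  {"dx": 0,"dy": 0,"dz": 0,"spin": 0},
  {"dx": 0,"dy": 0,"dz": 0,"spin": 0},
  {"dx": 0,"dy": 0,"dz": -0.1,"spin": 0},
  {"dx": 0,"dy": 0,"dz": -0.3,"spin": 0},
  {"dx": 0,"dy": 0,"dz": -0.3,"spin": 0},
  {"dx": 0,"dy": 0,"dz": -0.3,"spin": 0},
  {"dx": 0,"dy": 0,"dz": -0.3,"spin": 0},
], hand=0.6)

```text
clock: 54.75
tcp_pos: [0.6111, 0.0754, 0.306]
orientation: [-2.28, -2.161, 0.002]
force: [0.1, 0.1, -1.3]
gripper_width: 0.597
grasp_force: 0.0
```

```bash
python3 - <<'E'
from h import *
plan((*C,.31,15.1),(*C,.21,None)); upright()
E
```

```text
clk 54.8 p [0.6111 0.0754 0.306 ] yaw 86.9 q [ 0.2   0.4  -0.49  1.57  0.2   1.22 -0.38] w 0.597 F [ 0.1  0.1 -1.3]
dx 0.3551 dy -0.0037 dz -0.0132 spin 0.3991  dist mm 107
dx 0.0000 dy 0.0000 dz 0.3333 spin -0.0000  dist mm 100
(np.float64(273.54992111050564), np.float64(234.526250560739)) (np.float64(274.07355137945177), np.float64(205.16151721275412))
176 - 182 - 188 (271, 281) 194 (263, 289) 200 (261, 291) 206 (260, 292) 212 (261, 291) 218 (262, 289) 224 (261, 290) 230 (261, 291) 236 (260, 292) 242 (260, 292) 248 (262, 290) 254 (215, 285) 260 (213, 218) 266 (213, 218)
```

Last turn: from stop 4 (bar at 15°) to closed (87°).

>>> step_arm([
  {"dx": 0.1,"dy": -0.004,"dz": -0.013,"spin": 0.05},
  {"dx": 0.355,"dy": -0.004,"dz": -0.013,"spin": 0.4},
  {"dx": 0.355,"dy": -0.004,"dz": -0.013,"spin": 0.4},
  {"dx": 0.355,"dy": -0.004,"dz": -0.013,"spin": 0.4},
  {"dx": 0.355,"dy": -0.004,"dz": -0.013,"spin": 0.4},
  {"dx": 0.355,"dy": -0.004,"dz": -0.013,"spin": 0.4},
  {"dx": 0.355,"dy": -0.004,"dz": -0.013,"spin": 0.4},
  {"dx": 0.355,"dy": -0.004,"dz": -0.013,"spin": 0.4},
  {"dx": 0.355,"dy": -0.004,"dz": -0.013,"spin": 0.4},
  {"dx": 0.355,"dy": -0.004,"dz": 0.2,"spin": 0.4},
  {"dx": 0.355,"dy": -0.004,"dz": 0.32,"spin": 0.4},
  {"dx": 0.355,"dy": -0.004,"dz": 0.32,"spin": 0.4},
])

```text
clock: 56.0
tcp_pos: [0.6098, 0.1796, 0.2014]
orientation: [3.112, 0.409, -0.027]
force: [-0.7, -0.4, -1.2]
gripper_width: 0.6
grasp_force: 0.0
```

>>> step_arm([
  {"dx": 0,"dy": 0,"dz": 0,"spin": 0},
  {"dx": 0,"dy": 0,"dz": 0,"spin": 0},
  {"dx": 0,"dy": 0,"dz": 0,"spin": 0},
  {"dx": 0,"dy": 0,"dz": 0,"spin": 0},
  {"dx": 0,"dy": 0,"dz": 0,"spin": 0},
  {"dx": 0,"dy": 0,"dz": 0,"spin": 0},
  {"dx": 0,"dy": 0,"dz": 0,"spin": 0},
], hand=0, force=30)

```text
clock: 56.7
tcp_pos: [0.6168, 0.1817, 0.2122]
orientation: [3.114, 0.408, 0.003]
force: [-0.2, -2.4, 5.2]
gripper_width: 0.172
grasp_force: 29.9
```

>>> step_arm([
  {"dx": 0,"dy": 0,"dz": 0,"spin": -0.03},
  {"dx": 0,"dy": 0,"dz": 0,"spin": -0.07},
  {"dx": 0,"dy": 0,"dz": 0,"spin": -0.11},
  {"dx": 0,"dy": 0,"dz": 0,"spin": -0.15},
  {"dx": 0,"dy": 0,"dz": 0,"spin": -0.19},
  {"dx": 0,"dy": 0,"dz": 0,"spin": -0.23},
  {"dx": 0,"dy": 0,"dz": 0,"spin": -0.27},
  {"dx": 0,"dy": 0,"dz": 0,"spin": -0.31},
  {"dx": 0,"dy": 0,"dz": 0,"spin": -0.35},
  {"dx": 0,"dy": 0,"dz": 0,"spin": -0.38},
  {"dx": 0,"dy": 0,"dz": 0,"spin": -0.4},
  {"dx": 0,"dy": 0,"dz": 0,"spin": -0.4},
])

```text
clock: 57.9
tcp_pos: [0.6163, 0.1823, 0.2122]
orientation: [2.277, 2.164, 0.001]
force: [-2.3, -1.7, 7.9]
gripper_width: 0.173
grasp_force: 30.0
```

>>> step_arm([
  {"dx": 0,"dy": 0,"dz": 0,"spin": 0},
  {"dx": 0,"dy": 0,"dz": 0,"spin": 0},
  {"dx": 0,"dy": 0,"dz": 0,"spin": 0},
  {"dx": 0,"dy": 0,"dz": 0,"spin": 0},
  {"dx": 0,"dy": 0,"dz": -0.2,"spin": 0},
  {"dx": 0,"dy": 0,"dz": -0.4,"spin": 0},
  {"dx": 0,"dy": 0,"dz": -0.5,"spin": 0},
  {"dx": 0,"dy": 0,"dz": -0.5,"spin": 0},
  {"dx": 0,"dy": 0,"dz": -0.6,"spin": 0},
  {"dx": 0,"dy": 0,"dz": -0.6,"spin": 0},
], hand=0.6)

```text
clock: 58.9
tcp_pos: [0.6174, 0.1831, 0.3949]
orientation: [2.277, 2.16, 0.009]
force: [-0.2, -0.3, -0.3]
gripper_width: 0.598
grasp_force: 0.0
```

```bash
python3 - <<'E'
from h import *
slots(); slots('top'); plan(); f=grab('wrist'); s=grab('top')
cv2.imwrite('pics/c12.png',np.hstack([cv2.resize(s['color'][110:250,150:290],(420,420)),f['color'][:,100:480]])[:,:,::-1])
E
```

```text
deg from window: ???????????????#......####...................#####....................######.................#########...#??????????????
deg from window: ......................######......######.............................................................#..................
clk 59.0 p [0.6163 0.1824 0.3912] yaw 87.0 q [ 0.07  0.42 -0.58  1.38  0.23  1.41 -0.55] w 0.597 F [-0.3  0.3 -0.8]
```

View pics/c12.png

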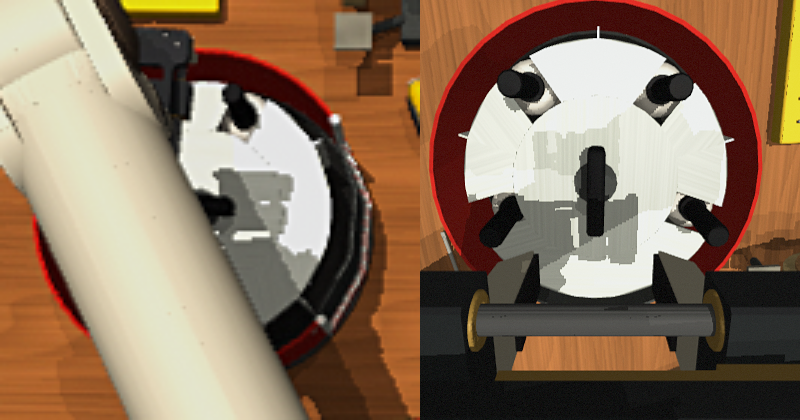

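All four necks stand up through their slots: in the wrist half at about (520,85), (670,88), (503,220) and (702,220). The bar is aligned at (596,190), the blank panel faces the window, and the gripper is clear of everything.

>>> step_arm([
  {"dx": 0,"dy": 0,"dz": 0,"spin": 0},
  {"dx": 0,"dy": 0,"dz": 0,"spin": 0},
  {"dx": 0,"dy": 0,"dz": 0,"spin": 0},
  {"dx": 0,"dy": 0,"dz": 0,"spin": 0},
  {"dx": 0,"dy": 0,"dz": 0,"spin": 0},
])

```text
clock: 59.6
tcp_pos: [0.6161, 0.1821, 0.3908]
orientation: [-2.28, -2.162, 0.0]
force: [0.2, -0.8, 0.6]
gripper_width: 0.6
grasp_force: 0.0
```

```bash
python3 -c "
from workcell import ticket
print(ticket.finish_job())"
```

```text
the job is handed in; nothing more can be done
None
```

All four bottles are in bays of their own with necks up through the slots, the turntable is back at its closed stop, and the job was handed in at about 60 s; the hand-in returned no verdict.

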